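Unlock the reference-cell box, take out the cells and lock up again

ROBOT

A 6-joint arm with a two-finger parallel gripper is mounted at the origin on the work surface. World frame = base frame: x ahead of the robot, y to its left, z up, the work surface at z = 0. Lengths are in m, angles in degrees, forces in N, time in s.
With the tool pointing down it reaches from about 0.275 to 1 m from the base axis. Payload 8.4 kg.
Tool frame: the origin (TCP) lies at the very end of the fingers, on their centre line; the grasp point (between the pads) lies 19 mm behind it; x points along the fingers, y is the direction in which the jaws open and shut, and the axes are right-handed (so a half turn about x gives the same grasp; the last joint's range is limited). The gripper opens to 85 mm and grips with 20 to 120 N. Pads are 22 mm wide; open, the fingers measure 114 mm over their backs; the gripper's body (76 mm by 85 mm) begins 54 mm behind the grasp point. The pads swing forward as they close: fully open they stand 13 mm farther back than shut.
Start: joints at [72.857, 20.225, 93.587, -0, 66.188, -0.138], TCP at [0.183, 0.598, 0.231] pointing down, gripper open.
Joint ranges: [-150.9, 150.9], [-52.94, 120.26], [3.33, 152.33], [-74.26, 254.26], [0, 154.13], [-172.89, 172.89]. Speed limits (degrees/s): [127.2, 127.2, 159.86, 180, 180, 180].

INTERFACE

Orientations are given as [roll, pitch, yaw] about the fixed x, y, z axes, in that order (R = Rz(yaw) Ry(pitch) Rx(roll)).
In Python, from rig import get_state, camera, camera_info, finish_job gives the robot as it stands. The module is installed in compiled form; this text tells all that it offers.
- The arm moves only by the tool arm_command, never from a script. Its argument "commands" is a list of rows, each an object with "xyz": the shift along the tool's x, y, z scaled (see below), a list of three; "delta_rot": the turn, a rotation vector about the tool's x, y, z scaled (see below), a list of three. In form: [{"xyz": [dx, dy, dz], "delta_rot": [ax, ay, az]}, ...]. A call has 1 to 12 rows; each row is the pose to reach, as a shift and turn from the pose measured when the call began, along the tool's axes at that moment, turning the shorter way round; what a row does not reach only later rows make up. The controller multiplies each number of a shift by 0.3 m and each number of a turn by 180 degrees. A row lasts 1/10 s, in which the tool goes at most 50 mm and 8.59 degrees, less where a joint would pass 70% of its speed; a pose out of reach is approached as far as the arm can. A call with a number of a shift or a turn outside -1 to 1 is refused whole. A call with a gripper value outside its range is refused whole. "hand" is the gripper command: -1 is shut, 1 is fully open, values between are in proportion, set as the call begins (left out, the last holds). The fingers move at their own pace and stop on an object; "newtons" is the grip in N (left out, the last holds). Time passes only in rows, so rows that repeat a pose let the fingers close. It gives the time, the measured TCP pose, the force and the opening at its end, in the units of the state.
- get_state(): the state, without advancing time (a new reading comes with each control period).
- camera(name): name is "scene" or "top"; returns (picture, depth): 400x640x3 uint8, red, green, blue; 400x640 float32, m along the optical axis (not along the pixel's ray), 0 where there is no reading.
- camera_info(name): a dict with "fx", "fy", "cx", "cy" (pixels), "T" (4x4, takes a point from camera to world coordinates). Camera axes: x right, y up, looking along -z (the intrinsics and any distortion apply to the point x, -y, -z); pixel columns grow to the right and rows downward; lengths in m; the calibration is good to about 2 mm. A picture is of the moment at which its call begins. camera_info takes no time and is no camera call.
- finish_job(): hands the job in, once; it reports no verdict.
The state is a dict: "t": time; "q": joint angles; "joint_velocities": joint speeds; "effort": joint torques, N m; "tool_pos": TCP position; "eef_rot": TCP orientation; "force": force on the tool from outside, world axes, zero at the start; "ft_torque": the same for the moment, N m; "gripper_width": finger opening in m.
Only numpy, scipy, OpenCV 4.12 (cv2) and the standard library are available. Lean on these libraries where they do the work, as an engineer would, in place of code of your own. Each camera call takes 0.05 s, during which the arm holds its last target. There are 200 camera calls.

TASK

Open the combination lock by turning its dial left to 8, then right to 32, then left to 5, pausing at each number, and leave it at 5 while you slide the steel cover fully open. Move every reference cell from the pocket tray in the box to the shallow metal tray, laid flat on its floor with none on top of another, then slide the cover fully shut and only then turn the dial right, back to 0. Never move the cover unless the dial is at 5, and leave the jar, the beaker and the culture dishes on the bench where they are.

Things in the scene. Friction and masses are not known exactly. Their poses are not given: they have to be found in the camera images.
- lockbox: Grey steel lock box fixed to the bench. Origin: on the bench under the centre of its bin; +x points to its closed rear part, +y to the side with the lock, z up. Bin inside: x -69 to +69 mm, y -67 to +67 mm, walls 6 mm thick, top 56 mm above the bench. Rear part: solid, x 69 to 235 mm, y within 73 mm, 56 mm high. Dark lock housing 84 x 84 x 46 mm beside the bin, centred at x 0, y +117 mm.
- pockets (a point): Centre of the top face of the white pocket tray in the bin, 17 mm above the bench, axes as the box. The tray has four pockets 48 mm (x) by 17 mm (y), 5 mm deep, centred 31 mm either way in x and 26 mm either way in y from this point. Some may be empty.
- dial (a joint): Angle of the lock dial, rad, about the upright axis; positive = turned left (anticlockwise seen from above). Stops at -2.2 and +2.2, so each number is reached one way only; light friction (0.06 N m), stays where left. 0 rad = number 0; one number = 0.15708 rad: 8 = +1.257, 32 (eight before 0) = -1.257, 5 = +0.785. Starts within about 3 numbers of 0. Set = within one number for 0.4 s.
- dial_index (a point): White fixed index mark on the lock housing, on the box's -x side of the dial, 46 mm above the bench. The number at this mark is the one set. The dial's rim carries 40 ticks, numbers 0 to 39 without figures (long every 5, broad every 10), counting up clockwise round the dial, so turning left raises the number.
- dial_grip (a point): On the dial's axis at the height to grip, 79 mm above the bench; turns with the dial. Dial: black disc 66 mm across, its top 56 mm above the bench, with a steel grip bar across it 42 mm long (this point's x), 14 mm thick (its y), 56 to 84 mm above the bench. The black stripe on the bar's -x end points to number 0.
- cover (a joint): Travel of the sliding steel cover, m: 0 = shut over the bin, 0.15 = fully open (moved to the box's +x, onto the rear part). Friction about 2.5 N; stays where left. The lock does not hold it mechanically, but moving it over 20 mm with the dial not at 5 counts as forcing the lock. Fully open: above 0.135; fully shut: below 0.012.
- cover_handle (a point): Centre of the cover's black grip bar: 12 mm thick along the box's x (grip here), 60 mm long along y, 22 mm tall, 61 to 83 mm above the bench (this point 72 mm). At x -50 mm from the bin's centre when shut, +100 mm when open. Axes as the box. Cover: plate 148 x 136 x 4 mm, top 61 mm above the bench.
- cell0: Sealed reference cell: dark metal bar 45 mm long (its x) by 14 x 14 mm, with one bright end, about 30 g. Origin at its centre. At the start it lies in a pocket of the lock box, its top 26 mm above the bench (9 mm above the pocket tray). All cells are alike; two to four are present, the others are absent (no pose).
- cell1: Sealed reference cell: dark metal bar 45 mm long (its x) by 14 x 14 mm, with one bright end, about 30 g. Origin at its centre. At the start it lies in a pocket of the lock box, its top 26 mm above the bench (9 mm above the pocket tray). All cells are alike; two to four are present, the others are absent (no pose).
- cell2: Sealed reference cell: dark metal bar 45 mm long (its x) by 14 x 14 mm, with one bright end, about 30 g. Origin at its centre. At the start it lies in a pocket of the lock box, its top 26 mm above the bench (9 mm above the pocket tray). All cells are alike; two to four are present, the others are absent (no pose).
- cell3: Sealed reference cell: dark metal bar 45 mm long (its x) by 14 x 14 mm, with one bright end, about 30 g. Origin at its centre. At the start it lies in a pocket of the lock box, its top 26 mm above the bench (9 mm above the pocket tray). All cells are alike; two to four are present, the others are absent (no pose).
- tray: Shallow open aluminium tray, loose on the bench, 170 mm (its x) by 160 mm (its y), 14 mm high, walls and floor 3 mm, about 0.5 kg. Origin: centre of its underside. A cell lying flat in it has its centre 10 mm above this origin.
- amber_bottle: Bystander: amber glass jar, 70 mm across, 130 mm tall, beyond the tray and box.
- beaker: Bystander: glass beaker 68 mm across, 85 mm tall, to the left.
- dish_a: Bystander: closed culture dish, 88 mm across, 14 mm tall, between the box's rear part and the tray's far side.
- dish_b: Bystander: culture dish, as dish_a, far left.
Mind the look-alikes: they are no part of the job. Several things have the shape of the tray; the one meant has the colours described above.

How it is judged (in metres and radians):
On the way, in this order (a step that is already met when the one before it is completed fails the run):
1. the dial is turned to 8 (left) and pauses there (value of joint dial between 1.0966 and 1.4166 rad), for 0.4 s.
2. the dial is turned to 32 (right) and pauses there (value of joint dial between -1.4166 and -1.0966 rad), for 0.4 s.
3. the dial is turned to 5 (left) and pauses there (value of joint dial between 0.6254 and 0.9454 rad), for 0.4 s.
4. the cover is fully open, the dial still at 5 (value of joint cover above 0.135 m and value of joint dial between 0.5354 and 1.0354 rad), for 0.2 s.
5. every cell that is present lies released in the metal tray (x of cell0 in the frame of tray between -0.085 and 0.085 m and y of cell0 in the frame of tray between -0.08 and 0.08 m and z of cell0 in the frame of tray between 0 and 0.017 m and x of cell1 in the frame of tray between -0.085 and 0.085 m and y of cell1 in the frame of tray between -0.08 and 0.08 m and z of cell1 in the frame of tray between 0 and 0.017 m and x of cell2 in the frame of tray between -0.085 and 0.085 m and y of cell2 in the frame of tray between -0.08 and 0.08 m and z of cell2 in the frame of tray between 0 and 0.017 m and x of cell3 in the frame of tray between -0.085 and 0.085 m and y of cell3 in the frame of tray between -0.08 and 0.08 m and z of cell3 in the frame of tray between 0 and 0.017 m and linear speed of each of cell0, cell1, cell2, cell3 below 0.02 m/s and contact force between the fingers and cell0 below 0.1 N and contact force between the fingers and cell1 below 0.1 N and contact force between the fingers and cell2 below 0.1 N and contact force between the fingers and cell3 below 0.1 N), for 0.3 s.
6. the cover is fully shut, the dial still at 5 (value of joint cover below 0.012 m and value of joint dial between 0.5354 and 1.0354 rad), for 0.2 s.
7. the dial is turned back to 0 (value of joint dial between -0.16 and 0.16 rad), for 0.3 s.
At the end, for the whole second after the job is handed in: Every cell present lies flat and at rest on the floor of the metal tray (centre within its outline and less than 17 mm above its underside), the cover is shut (under 12 mm open) and the dial is at rest at 0 (within one number, 0.16 rad) (all of step 7 and x of cell0 in the frame of tray between -0.085 and 0.085 m and y of cell0 in the frame of tray between -0.08 and 0.08 m and z of cell0 in the frame of tray between 0 and 0.017 m and x of cell1 in the frame of tray between -0.085 and 0.085 m and y of cell1 in the frame of tray between -0.08 and 0.08 m and z of cell1 in the frame of tray between 0 and 0.017 m and x of cell2 in the frame of tray between -0.085 and 0.085 m and y of cell2 in the frame of tray between -0.08 and 0.08 m and z of cell2 in the frame of tray between 0 and 0.017 m and x of cell3 in the frame of tray between -0.085 and 0.085 m and y of cell3 in the frame of tray between -0.08 and 0.08 m and z of cell3 in the frame of tray between 0 and 0.017 m and linear speed of each of cell0, cell1, cell2, cell3 below 0.02 m/s and value of joint cover below 0.012 m and velocity of joint dial between -0.05 and 0.05 rad/s and angle between tray's own z axis and vertical below 0.1 rad); the robot touches nothing.
It fails at once if the cover is moved more than 20 mm open while the dial is not at 5 (more than 0.25 rad off) (value of joint cover above 0.02 m and not (value of joint dial between 0.5354 and 1.0354 rad)).
It fails at once if a bystander (jar, beaker, culture dish) is moved more than 40 mm (distance of any of amber_bottle, beaker, dish_a, dish_b from where it was at the start of the episode above 0.04 m).
Of cell0, cell1, cell2, cell3 only 2 to 4 are there at a start; the rules pass over those that are not, and their reading is None.
At some moment in a run one of tray may be knocked a few centimetres aside while the robot is not near it.
Once in a run the grip may slacken for a moment while it holds something.
It also fails if it takes over 210 s, if anything falls off the work surface, if the arm or the gripper's body presses on something with over 40 N, if the wrist force passes 120 N, or if a joint passes its speed limit or range.

## Working session

There is one attempt and no reset: what is moved stays moved. The work goes in short steps, Python scripts to look and compute and a tool call to move; the robot and the scene stay as the last step left them, time stands still between calls to the robot, and variables do not carry over. Pictures are saved under pics/ and viewed, about 12 in all and at most 16, crops included, and the job is handed in when it is done.

Besides the shell and the picture viewer there is one more tool, called after "Call:" as a command line: name --argument value ..., lists and objects as JSON in quotes. arm_command: Moves the arm, as the interface text tells. Its arguments: {"type":"object","properties":{"commands":{"type":"array"},"hand":{"type":"number"},"newtons":{"type":"number"}},"required":["commands"]}

```bash
mkdir -p pics; cat > h.py <<'E'
import numpy as np, cv2
from rig import *
from scipy.spatial.transform import Rotation as R
def snap(cam,name):
    im,d=camera(cam); np.savez(f'{cam}.npz',im=im,d=d); cv2.imwrite(f'pics/{name}.png',im[:,:,::-1]); return im,d
def load(cam):
    z=np.load(f'{cam}.npz'); return z['im'],z['d']
def crop(im,r0,r1,c0,c1,s,name):
    cv2.imwrite(f'pics/{name}.png',cv2.resize(im[r0:r1,c0:c1,::-1],None,fx=s,fy=s,interpolation=cv2.INTER_CUBIC))
def px(cam,u,v,z=None,d=None):
    i=camera_info(cam);T=np.array(i['T']);ray=T[:3,:3]@np.array([(u-i['cx'])/i['fx'],-(v-i['cy'])/i['fy'],-1.])
    return T[:3,3]+ray*((z-T[2,3])/ray[2] if d is None else d)
def pix(cam,p):
    i=camera_info(cam);T=np.array(i['T']);c=T[:3,:3].T@(np.array(p)-T[:3,3])
    return i['cx']+i['fx']*c[0]/-c[2], i['cy']-i['fy']*c[1]/-c[2]
def move(p=None,yaw=None):
    "numbers for tool to world p, tool down w/ yaw=angle of tool y axis from world (deg, mod 180 nearest)"
    s=get_state(); A=R.from_euler('xyz',s['eef_rot'],degrees=True).as_matrix(); t=np.array(s['tool_pos'])
    dx=A.T@(np.array(p)-t)/.3 if p is not None else np.zeros(3)
    rv=np.zeros(3)
    if yaw is not None:
        best=None
        for k in (0,180):
            a=np.radians(yaw+k); x=np.array([0,0,-1.]); y=np.array([np.cos(a),np.sin(a),0]); B=np.c_[x,y,np.cross(x,y)]
            r=R.from_matrix(A.T@B).as_rotvec(); 
            if best is None or np.linalg.norm(r)<np.linalg.norm(best): best=r
        rv=best/np.pi
    print('xyz',dx.round(4).tolist(),'rot',rv.round(4).tolist(),'pos',t.round(4),'rpy',np.round(s['eef_rot'],1),'q6',round(s['q'][5],1),'t',round(s['t'],2))
E
python3 - <<'E'
from h import *
for c in('scene','top'):
    snap(c,c+'0'); i=camera_info(c);print(c,{k:(np.round(v,3).tolist()) for k,v in i.items()})
print(get_state())
E
```

```text
scene {'fx': 502.106, 'fy': 502.106, 'cx': 316.528, 'cy': 185.442, 'T': [[-0.358, -0.788, 0.501, 1.078], [0.934, -0.301, 0.195, 0.287], [-0.003, 0.537, 0.843, 1.105], [0.0, 0.0, 0.0, 1.0]]}
top {'fx': 377.88, 'fy': 377.88, 'cx': 319.862, 'cy': 199.184, 'T': [[0.004, 0.982, -0.191, 0.242], [-1.0, -0.001, -0.029, 0.032], [-0.029, 0.191, 0.981, 1.235], [0.0, 0.0, 0.0, 1.0]]}
{'t': 0.1, 'q': array([ 7.28567348e+01,  2.02603336e+01,  9.36238871e+01, -1.01267083e-03,
        6.61883300e+01, -1.36690934e-01]), 'joint_velocities': array([-0.02190562, -0.0712742 , -0.0230465 , -0.07296921,  0.04409251,
        0.00650715]), 'effort': array([-1.54131071e-04, -6.06358480e+01, -3.42820036e+01, -1.36390290e-04,
        3.92136208e-03, -4.81128984e-05]), 'tool_pos': array([0.18267323, 0.59726713, 0.2306239 ]), 'eef_rot': array([ -89.40547498,   89.92744339, -106.41163985]), 'force': array([ 1.1212806 ,  0.05688566, -0.67451204]), 'ft_torque': array([0.036176  , 0.03864711, 0.03983226]), 'gripper_width': 0.0851970297112078}
```

View pics/scene0.png

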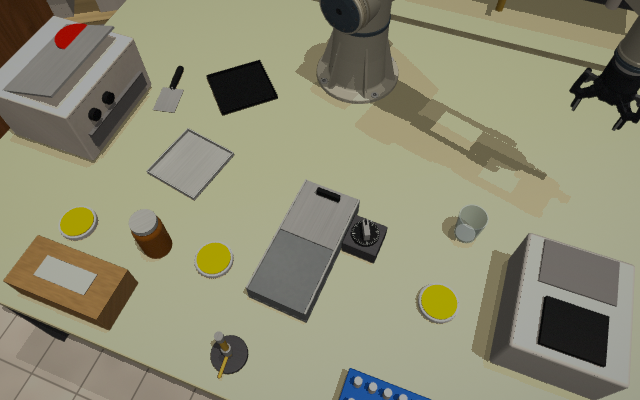

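View pics/top0.png

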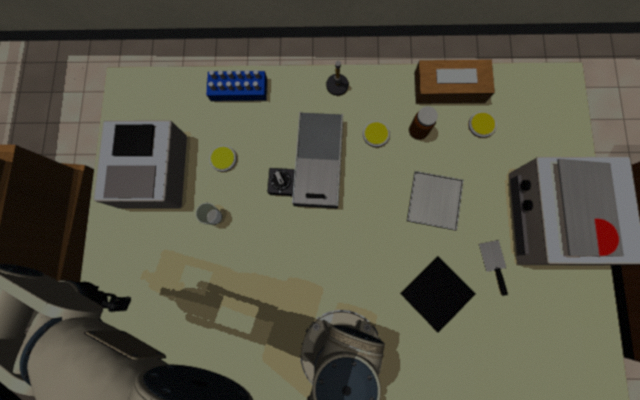

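The tray-like candidates are the aluminium tray (scene 191,163; top 435,200) and a black look-alike (scene 242,87; top 438,294). I choose the aluminium one. The box is at scene (303,248) with its dial at (366,233). A close crop should confirm both.

```bash
python3 - <<'E'
from h import *
im,d=load('scene')
a=cv2.resize(im[175:325,240:400,::-1],None,fx=5,fy=5,interpolation=cv2.INTER_CUBIC)
cv2.imwrite('pics/box1.png',a[:600])
im2,_=load('top')
b=cv2.resize(im2[100:216,258:350,::-1],None,fx=5,fy=5,interpolation=cv2.INTER_CUBIC)
c=cv2.resize(im[120:210,140:242,::-1],None,fx=3,fy=3,interpolation=cv2.INTER_CUBIC)
o=np.zeros((580,770,3),np.uint8);o[:580,:460]=b;o[:270,460:766]=c
cv2.imwrite('pics/box2.png',cv2.convertScaleAbs(o,alpha=1.4))
E
```

```text
(no output)
```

View pics/box1.png

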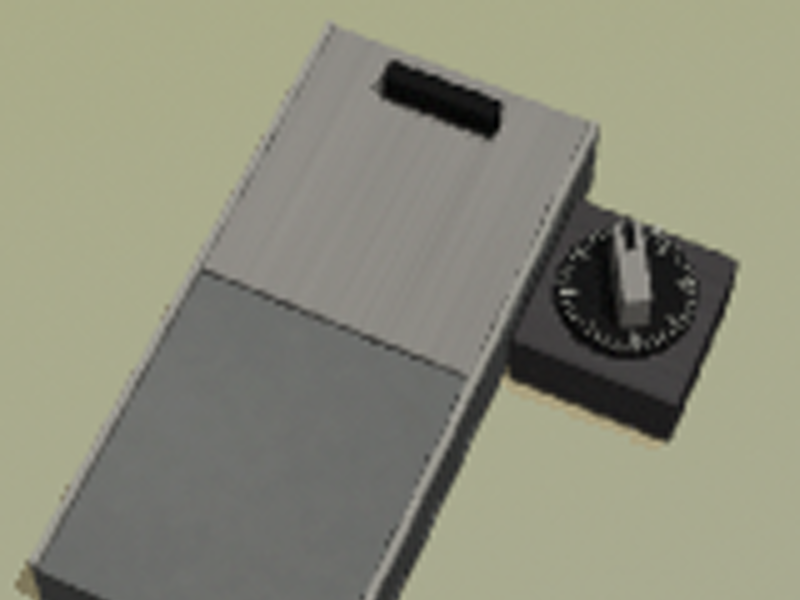

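View pics/box2.png

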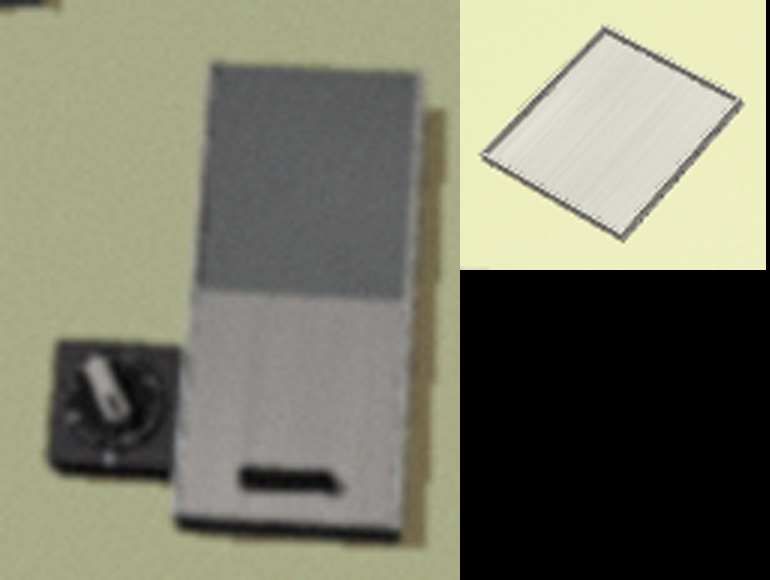

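```bash
python3 - <<'E'
from h import *
S=lambda u,v,z:px('scene',240+(u+.5)/5-.5,175+(v+.5)/5-.5,z).round(4)
T=lambda u,v,z:px('top',258+(u+.5)/5-.5,100+(v+.5)/5-.5,z).round(4)
for n,a in dict(wallFL=(330,22,.056),wallFR=(597,125,.056),hous_out_front=(737,262,.046),hous_out_rear=(672,405,.046),hL=(390,62,.083),hR=(500,100,.083),rearL=(38,565,.056),covRL=(205,269,.061),covRR=(465,377,.061),bar0=(628,224,.084),bar1=(637,297,.084)).items(): print(n,S(*a))
for n,a in dict(wallFL=(400,530,.056),wallFR=(177,518,.056),hof=(50,462,.046),hor=(58,342,.046),index=(110,458,.046),bar0=(118,412,.084),bar1=(95,362,.084),hL=(333,482,.083),hR=(240,470,.083),rL=(423,70,.056),rR=(211,62,.056)).items(): print('T',n,T(*a))
U=lambda u,v,z:px('scene',140+(u+.5)/3-.5,120+(v+.5)/3-.5,z).round(4)
for p in((144,26),(283,100),(165,240),(21,155)): print('tray',U(*p,.014))
E
```

```text
wallFL [0.4471 0.0122 0.056 ]
wallFR [0.4565 0.1557 0.056 ]
hous_out_front [0.4988 0.2404 0.046 ]
hous_out_rear [0.5804 0.2339 0.046 ]
hL [0.4744 0.0548 0.083 ]
hR [0.4757 0.1115 0.083 ]
rearL [ 0.7574 -0.0023  0.056 ]
covRL [0.5993 0.0099 0.061 ]
covRR [0.6079 0.1424 0.061 ]
bar0 [0.5185 0.1894 0.084 ]
bar1 [0.5529 0.2049 0.084 ]
T wallFL [0.4503 0.0106 0.056 ]
T wallFR [0.4582 0.1522 0.056 ]
T hof [0.497  0.2362 0.046 ]
T hor [0.5772 0.2334 0.046 ]
T index [0.4995 0.1973 0.046 ]
T bar0 [0.5208 0.1877 0.084 ]
T bar1 [0.5533 0.2031 0.084 ]
T hL [0.4759 0.0526 0.083 ]
T hR [0.4837 0.1106 0.083 ]
T rL [ 0.7604 -0.0062  0.056 ]
T rR [0.7673 0.135  0.056 ]
tray [ 0.3822 -0.3674  0.014 ]
tray [ 0.4128 -0.2096  0.014 ]
tray [ 0.5801 -0.2382  0.014 ]
tray [ 0.5482 -0.3978  0.014 ]
```

```bash
python3 - <<'E'
from h import *
move([.36,.397,.20],94); move([.536,.196,.20],114.2)
for n,z in(('beaker',.085),):print(px('scene',472,218,z))
E
```

```text
xyz [0.1027, -0.4654, 0.7605] rot [-0.1167, -0.0001, 0.0004] pos [0.1827 0.5973 0.2306] rpy [ -89.4   89.9 -106.4] q6 -0.1 t 0.1
xyz [0.1033, -0.9345, 1.5175] rot [-0.2289, -0.0001, 0.0004] pos [0.1827 0.5973 0.2306] rpy [ -89.4   89.9 -106.4] q6 -0.1 t 0.1
[0.42760262 0.41875629 0.085     ]
```

Call:
arm_command --commands '[{"xyz":[0.1,-0.465,0.76],"delta_rot":[-0.117,0,0]},{"xyz":[0.1,-0.465,0.76],"delta_rot":[-0.117,0,0]},{"xyz":[0.1,-0.465,0.76],"delta_rot":[-0.117,0,0]},{"xyz":[0.1,-0.465,0.76],"delta_rot":[-0.117,0,0]},{"xyz":[0.1,-0.465,0.76],"delta_rot":[-0.117,0,0]},{"xyz":[0.1,-0.465,0.76],"delta_rot":[-0.117,0,0]},{"xyz":[0.1,-0.465,0.76],"delta_rot":[-0.117,0,0]}]' --hand 0.0

```text
t: 0.8
tool_pos: [0.3612, 0.3947, 0.2002]
eef_rot: [-115.0, 89.8, -111.1]
force: [-0.3, -0.1, -0.2]
gripper_width: 0.0427
```

```bash
python3 -c "
from h import *
move([.536,.196,.13],114.2)"
```

```text
xyz [0.2351, -0.6994, 0.5372] rot [-0.113, -0.0005, 0.0007] pos [0.3612 0.3947 0.2002] rpy [-115.    89.8 -111.1] q6 -46.4 t 0.8
```

Call:
arm_command --commands '[{"xyz":[0.235,-0.7,0.537],"delta_rot":[-0.113,0,0]},{"xyz":[0.235,-0.7,0.537],"delta_rot":[-0.113,0,0]},{"xyz":[0.235,-0.7,0.537],"delta_rot":[-0.113,0,0]},{"xyz":[0.235,-0.7,0.537],"delta_rot":[-0.113,0,0]},{"xyz":[0.235,-0.7,0.537],"delta_rot":[-0.113,0,0]},{"xyz":[0.235,-0.7,0.537],"delta_rot":[-0.113,0,0]},{"xyz":[0.235,-0.7,0.537],"delta_rot":[-0.113,0,0]}]'

```text
t: 1.5
tool_pos: [0.5376, 0.1938, 0.1287]
eef_rot: [-140.2, 89.8, -116.2]
force: [-0.5, 0.9, 0.7]
gripper_width: 0.0426
```

```bash
python3 - <<'E'
from h import *
move([.536,.196,.061],114.2)
im,d=snap('scene','s1'); a=cv2.resize(im[150:270,290:440,::-1],None,fx=4,fy=4,interpolation=cv2.INTER_CUBIC); cv2.imwrite('pics/s1c.png',a)
E
```

```text
xyz [0.2258, 0.0096, -0.0013] rot [-0.0009, -0.0009, 0.0008] pos [0.5376 0.1938 0.1287] rpy [-140.2   89.8 -116.2] q6 -94.2 t 1.5
```

View pics/s1c.png

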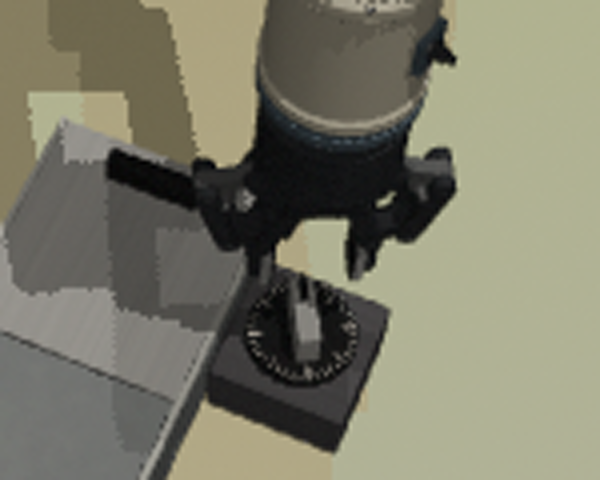

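The gripper stands above the bar (crop 305,320), centred, with one finger on each side, so it can go down and grip.

Call:
arm_command --commands '[{"xyz":[0.1,0.01,0],"delta_rot":[0,0,0]},{"xyz":[0.18,0.01,0],"delta_rot":[0,0,0]},{"xyz":[0.226,0.01,0],"delta_rot":[0,0,0]},{"xyz":[0.226,0.01,0],"delta_rot":[0,0,0]},{"xyz":[0.226,0.01,0],"delta_rot":[0,0,0]}]'

```text
t: 2.05
tool_pos: [0.5351, 0.1986, 0.062]
eef_rot: [-151.0, 89.8, -126.9]
force: [0.4, -0.7, 0.9]
gripper_width: 0.0427
```

Call:
arm_command --commands '[{"xyz":[0,0,0],"delta_rot":[0,0,0]},{"xyz":[0,0,0],"delta_rot":[0,0,0]},{"xyz":[0,0,0],"delta_rot":[0,0,0]},{"xyz":[0,0,0],"delta_rot":[0,0,0]},{"xyz":[0,0,0],"delta_rot":[0,0,0]},{"xyz":[0,0,0],"delta_rot":[0,0,0]}]' --hand -1 --newtons 40

```text
t: 2.65
tool_pos: [0.537, 0.1968, 0.0637]
eef_rot: [-94.4, 89.7, -70.3]
force: [3.8, -13.8, 6.5]
gripper_width: 0.0129
```

```bash
python3 -c "
from h import *
s=get_state();print(s['force'],s['ft_torque'],s['gripper_width'])
for p in (72,-72,45):move([.536,.196,.061],p-3.2+90)"
```

```text
[  3.7575933  -13.78270194   6.48217335] [-2.11733414 -0.59941743  0.10505445] 0.012903890348877477
xyz [0.009, -0.0011, -0.0041] rot [-0.248, -0.0007, 0.0014] pos [0.537  0.1968 0.0637] rpy [-94.4  89.7 -70.3] q6 -93.7 t 2.65
xyz [0.009, -0.0011, -0.0041] rot [-0.448, -0.0012, 0.0012] pos [0.537  0.1968 0.0637] rpy [-94.4  89.7 -70.3] q6 -93.7 t 2.65
xyz [0.009, -0.0011, -0.0041] rot [-0.098, -0.0004, 0.0015] pos [0.537  0.1968 0.0637] rpy [-94.4  89.7 -70.3] q6 -93.7 t 2.65
```

Call:
arm_command --commands '[{"xyz":[0,0,0],"delta_rot":[-0.04,0,0]},{"xyz":[0,0,0],"delta_rot":[-0.08,0,0]},{"xyz":[0,0,0],"delta_rot":[-0.12,0,0]},{"xyz":[0,0,0],"delta_rot":[-0.16,0,0]},{"xyz":[0,0,0],"delta_rot":[-0.2,0,0]},{"xyz":[0,0,0],"delta_rot":[-0.248,0,0]},{"xyz":[0,0,0],"delta_rot":[-0.248,0,0]},{"xyz":[0,0,0],"delta_rot":[-0.248,0,0]},{"xyz":[0,0,0],"delta_rot":[-0.248,0,0]}]'

```text
t: 3.55
tool_pos: [0.5367, 0.1968, 0.0638]
eef_rot: [-143.8, 89.7, -75.2]
force: [-1.3, 0.5, -2.7]
gripper_width: 0.0128
```

```bash
python3 -c "
from h import *
im,d=snap('scene','s2'); a=cv2.resize(im[190:270,330:410,::-1],None,fx=7,fy=7,interpolation=cv2.INTER_CUBIC); cv2.imwrite('pics/s2c.png',a)
s=get_state();print(s['force'],s['ft_torque'],s['gripper_width'],s['joint_velocities'].round(1))
for p in (72,-72,45):move([.536,.196,.061],p-3.2+90)"
```

```text
[-1.10959716  0.25311153 -2.96928285] [ 0.31479687  0.43113813 -0.06613263] 0.013105354674868258 [ 0.1 -0.   0.   0.1 -0.  -0.7]
xyz [0.0094, 0.0013, -0.0034] rot [-0.0009, -0.0012, 0.0009] pos [0.5367 0.1968 0.0638] rpy [-144.2   89.7  -75.5] q6 -138.2 t 3.6
xyz [0.0094, 0.0013, -0.0034] rot [-0.2009, -0.0015, 0.0005] pos [0.5367 0.1968 0.0638] rpy [-144.2   89.7  -75.5] q6 -138.2 t 3.6
xyz [0.0094, 0.0013, -0.0034] rot [0.1491, -0.001, 0.0012] pos [0.5367 0.1968 0.0638] rpy [-144.2   89.7  -75.5] q6 -138.2 t 3.6
```

View pics/s2c.png

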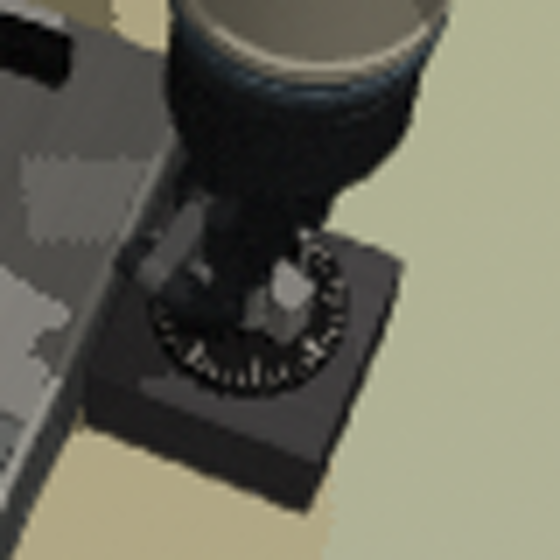

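The bar is gripped (its end at crop 290,285) and has turned with the tool. Next I turn right to 32.

Call:
arm_command --commands '[{"xyz":[0,0,0],"delta_rot":[0,0,0]},{"xyz":[0,0,0],"delta_rot":[0,0,0]},{"xyz":[0,0,0],"delta_rot":[0,0,0]},{"xyz":[0,0,0],"delta_rot":[0.045,0,0]},{"xyz":[0,0,0],"delta_rot":[0.09,0,0]},{"xyz":[0,0,0],"delta_rot":[0.135,0,0]},{"xyz":[0,0,0],"delta_rot":[0.18,0,0]},{"xyz":[0,0,0],"delta_rot":[0.225,0,0]},{"xyz":[0,0,0],"delta_rot":[0.27,0,0]},{"xyz":[0,0,0],"delta_rot":[0.315,0,0]},{"xyz":[0,0,0],"delta_rot":[0.36,0,0]},{"xyz":[0,0,0],"delta_rot":[0.4,0,0]}]'

```text
t: 4.8
tool_pos: [0.5372, 0.1963, 0.0638]
eef_rot: [-66.9, 89.7, -70.6]
force: [1.8, -3.7, -6.1]
gripper_width: 0.0132
```

```bash
python3 -c "
from h import *
s=get_state();print(s['force'],s['ft_torque'],s['gripper_width'])
for p in (-72,0):move([.5365,.1968,.063],p-3.2+90)"
```

```text
[ 1.82473289 -3.72850004 -6.07034929] [-0.30917958 -0.18232694  0.09796146] 0.013185520664524775
xyz [0.0027, 0.0016, -0.0023] rot [0.3973, 0.0017, 0.001] pos [0.5372 0.1963 0.0638] rpy [-66.9  89.7 -70.6] q6 -65.9 t 4.8
xyz [0.0027, 0.0016, -0.0023] rot [-0.0027, 0.0007, 0.0017] pos [0.5372 0.1963 0.0638] rpy [-66.9  89.7 -70.6] q6 -65.9 t 4.8
```

Call:
arm_command --commands '[{"xyz":[0,0,0],"delta_rot":[0.045,0,0]},{"xyz":[0,0,0],"delta_rot":[0.09,0,0]},{"xyz":[0,0,0],"delta_rot":[0.135,0,0]},{"xyz":[0,0,0],"delta_rot":[0.18,0,0]},{"xyz":[0,0,0],"delta_rot":[0.225,0,0]},{"xyz":[0,0,0],"delta_rot":[0.27,0,0]},{"xyz":[0,0,0],"delta_rot":[0.315,0,0]},{"xyz":[0,0,0],"delta_rot":[0.36,0,0]},{"xyz":[0,0,0],"delta_rot":[0.397,0,0]},{"xyz":[0,0,0],"delta_rot":[0.397,0,0]},{"xyz":[0,0,0],"delta_rot":[0.397,0,0]},{"xyz":[0,0,0],"delta_rot":[0.397,0,0]}]'

```text
t: 6.0
tool_pos: [0.5367, 0.1956, 0.0638]
eef_rot: [-6.3, 89.6, -81.2]
force: [-2.2, -5.1, -1.6]
gripper_width: 0.013
```

```bash
python3 -c "
from h import *
im,d=snap('scene','s3'); a=cv2.resize(im[190:270,330:410,::-1],None,fx=7,fy=7,interpolation=cv2.INTER_CUBIC); cv2.imwrite('pics/s3c.png',a)
s=get_state();print(s['force'],s['ft_torque'],s['gripper_width'])
for p in (-72,0):move([.5365,.1968,.063],p-3.2+90)"
```

```text
[-1.75526759 -4.0032038  -1.72352055] [-0.61147456  0.40383604 -0.04880102] 0.012957136238614216
xyz [0.0025, 0.0003, -0.0039] rot [0.0015, 0.002, 0.0002] pos [0.5367 0.1956 0.0638] rpy [ -6.5  89.6 -81.5] q6 5.4 t 6.05
xyz [0.0025, 0.0003, -0.0039] rot [-0.3985, 0.0016, 0.0015] pos [0.5367 0.1956 0.0638] rpy [ -6.5  89.6 -81.5] q6 5.4 t 6.05
```

View pics/s3c.png

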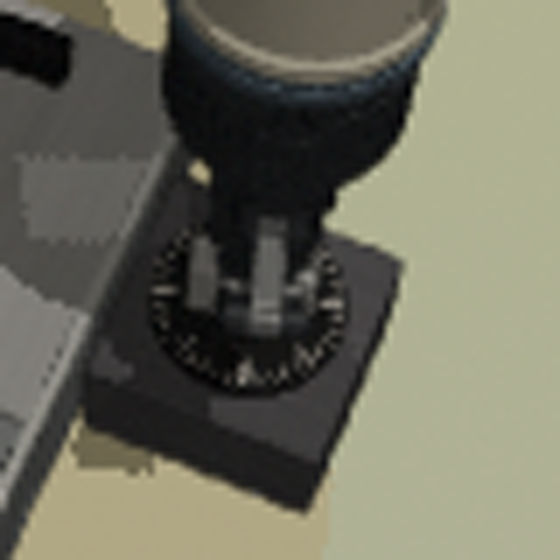

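```bash
python3 -c "
from h import *
for n in (0,5,10,15,20,25,30,35):
  a=np.radians(104.8-9*n); u,v=pix('scene',[.5365+.03*np.cos(a),.196+.03*np.sin(a),.056]); print(n,round((u-330+.5)*7),round((v-190+.5)*7))"
```

```text
0 335 309
5 306 363
10 240 381
15 178 351
20 156 291
25 186 238
30 251 221
35 312 250
```

Broad ticks appear at (245,372), (160,292) and (335,300), matching the prediction for 32. Next I turn left to 5.

Call:
arm_command --commands '[{"xyz":[0,0,0],"delta_rot":[0,0,0]},{"xyz":[0,0,0],"delta_rot":[0,0,0]},{"xyz":[0,0,0],"delta_rot":[0,0,0]},{"xyz":[0,0,0],"delta_rot":[-0.045,0,0]},{"xyz":[0,0,0],"delta_rot":[-0.09,0,0]},{"xyz":[0,0,0],"delta_rot":[-0.135,0,0]},{"xyz":[0,0,0],"delta_rot":[-0.18,0,0]},{"xyz":[0,0,0],"delta_rot":[-0.225,0,0]},{"xyz":[0,0,0],"delta_rot":[-0.27,0,0]},{"xyz":[0,0,0],"delta_rot":[-0.315,0,0]},{"xyz":[0,0,0],"delta_rot":[-0.36,0,0]},{"xyz":[0,0,0],"delta_rot":[-0.4,0,0]}]'

```text
t: 7.25
tool_pos: [0.5372, 0.1962, 0.0638]
eef_rot: [-67.7, 89.7, -70.3]
force: [-0.1, 0.5, -5.9]
gripper_width: 0.013
```

```bash
python3 -c "
from h import *
for p in (45,):move([.5365,.1968,.063],p-3.2+90)"
```

```text
xyz [0.0028, 0.0019, -0.0024] rot [-0.2465, 0.0, 0.0019] pos [0.5372 0.1962 0.0638] rpy [-67.7  89.7 -70.3] q6 -67.0 t 7.25
```

Call:
arm_command --commands '[{"xyz":[0,0,0],"delta_rot":[-0.045,0,0]},{"xyz":[0,0,0],"delta_rot":[-0.09,0,0]},{"xyz":[0,0,0],"delta_rot":[-0.135,0,0]},{"xyz":[0,0,0],"delta_rot":[-0.18,0,0]},{"xyz":[0,0,0],"delta_rot":[-0.22,0,0]},{"xyz":[0,0,0],"delta_rot":[-0.246,0,0]},{"xyz":[0,0,0],"delta_rot":[-0.246,0,0]},{"xyz":[0,0,0],"delta_rot":[-0.246,0,0]},{"xyz":[0,0,0],"delta_rot":[-0.246,0,0]},{"xyz":[0,0,0],"delta_rot":[-0.246,0,0]},{"xyz":[0,0,0],"delta_rot":[-0.246,0,0]},{"xyz":[0,0,0],"delta_rot":[-0.246,0,0]}]'

```text
t: 8.45
tool_pos: [0.537, 0.1966, 0.0638]
eef_rot: [-113.4, 89.7, -71.8]
force: [-3.8, 3.5, -3.1]
gripper_width: 0.0131
```

Call:
arm_command --commands '[{"xyz":[0,0,0],"delta_rot":[0,0,0]},{"xyz":[0,0,0],"delta_rot":[0,0,0]},{"xyz":[0,0,0],"delta_rot":[0,0,0]},{"xyz":[-0.1,0,0],"delta_rot":[0,0,0]},{"xyz":[-0.25,0,0],"delta_rot":[0,0,0]},{"xyz":[-0.3,0,0],"delta_rot":[0,0,0]},{"xyz":[-0.3,0,0],"delta_rot":[0,0,0]}]' --hand 0

```text
t: 9.15
tool_pos: [0.5391, 0.1976, 0.157]
eef_rot: [-63.6, 89.5, -22.0]
force: [0.1, 0.2, 0.3]
gripper_width: 0.0422
```

```bash
python3 -c "
from h import *
im,d=snap('scene','s4'); a=cv2.resize(im[170:270,290:410,::-1],None,fx=6,fy=6,interpolation=cv2.INTER_CUBIC); cv2.imwrite('pics/s4c.png',a)
move([.478,.083,.14],-3.2)
for n in (0,5,10,15,20,25,30,35):
  a=np.radians(176.8+45-9*n); u,v=pix('scene',[.5365+.03*np.cos(a),.196+.03*np.sin(a),.056]); print(n,round((u-290+.5)*6),round((v-170+.5)*6))
"
```

```text
xyz [0.0508, -0.1517, -0.4022] rot [-0.2509, -0.0005, 0.0019] pos [0.5379 0.1972 0.1551] rpy [-81.5  89.6 -39.8] q6 -111.3 t 9.2
0 420 314
5 478 315
10 521 353
15 523 405
20 482 442
25 422 441
30 379 402
35 379 349
```

View pics/s4c.png

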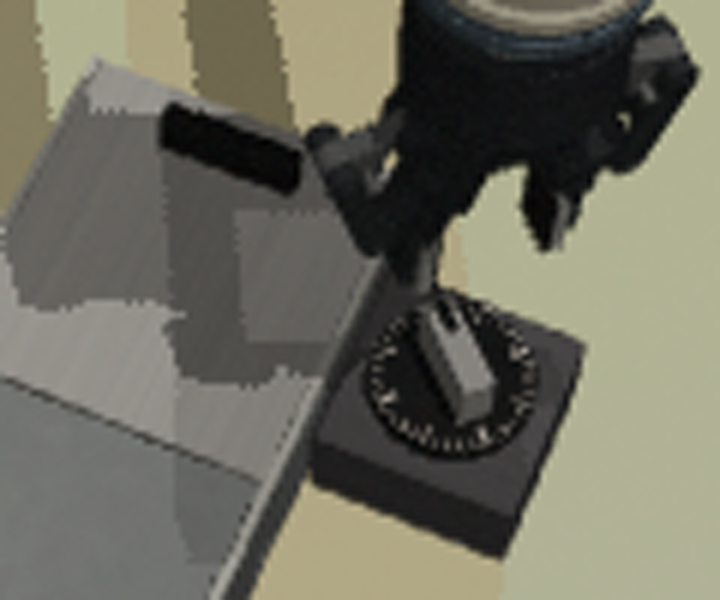

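Call:
arm_command --commands '[{"xyz":[0.03,-0.157,-0.397],"delta_rot":[0.045,0,0]},{"xyz":[0.03,-0.157,-0.397],"delta_rot":[0.09,0,0]},{"xyz":[0.03,-0.157,-0.397],"delta_rot":[0.135,0,0]},{"xyz":[0.03,-0.157,-0.397],"delta_rot":[0.18,0,0]},{"xyz":[0.03,-0.157,-0.397],"delta_rot":[0.225,0,0]},{"xyz":[0.03,-0.157,-0.397],"delta_rot":[0.27,0,0]},{"xyz":[0.03,-0.157,-0.397],"delta_rot":[0.315,0,0]},{"xyz":[0.03,-0.157,-0.397],"delta_rot":[0.36,0,0]},{"xyz":[0.03,-0.157,-0.397],"delta_rot":[0.4,0,0]},{"xyz":[0.03,-0.157,-0.397],"delta_rot":[0.44,0,0]}]'

```text
t: 10.2
tool_pos: [0.4794, 0.0826, 0.1448]
eef_rot: [-21.9, 89.7, -59.8]
force: [1.6, -1.2, 0.8]
gripper_width: 0.0428
```

```bash
python3 -c "
from h import *
move([.4805,.0825,.10],-3.2)"
```

```text
xyz [0.1495, 0.0024, 0.0024] rot [0.3074, 0.0017, -0.0002] pos [0.4794 0.0826 0.1448] rpy [-21.9  89.7 -59.8] q6 -42.1 t 10.2
```

Call:
arm_command --commands '[{"xyz":[0,0,0],"delta_rot":[0.045,0,0]},{"xyz":[0,0.002,0.002],"delta_rot":[0.09,0,0]},{"xyz":[0,0.002,0.002],"delta_rot":[0.135,0,0]},{"xyz":[0,0.002,0.002],"delta_rot":[0.18,0,0]},{"xyz":[0,0.002,0.002],"delta_rot":[0.225,0,0]},{"xyz":[0,0.002,0.002],"delta_rot":[0.27,0,0]},{"xyz":[0,0.002,0.002],"delta_rot":[0.307,0,0]},{"xyz":[0,0.002,0.002],"delta_rot":[0.307,0,0]},{"xyz":[0.1,0.002,0.002],"delta_rot":[0.307,0,0]},{"xyz":[0.15,0.002,0.002],"delta_rot":[0.307,0,0]},{"xyz":[0.15,0.002,0.002],"delta_rot":[0.307,0,0]}]'

```text
t: 11.3
tool_pos: [0.4783, 0.082, 0.0974]
eef_rot: [-19.7, 89.7, -112.7]
force: [0.8, -0.2, 0.9]
gripper_width: 0.0428
```

```bash
python3 -c "
from h import *
move([.4805,.0825,.066],-3.2)
im,d=snap('scene','s5'); a=cv2.resize(im[150:270,290:440,::-1],None,fx=4,fy=4,interpolation=cv2.INTER_CUBIC); cv2.imwrite('pics/s5c.png',a)"
```

```text
xyz [0.1046, 0.0076, -0.0025] rot [0.0014, 0.0017, 0.0006] pos [0.4783 0.082  0.0974] rpy [ -19.7   89.7 -112.7] q6 13.0 t 11.3
```

View pics/s5c.png

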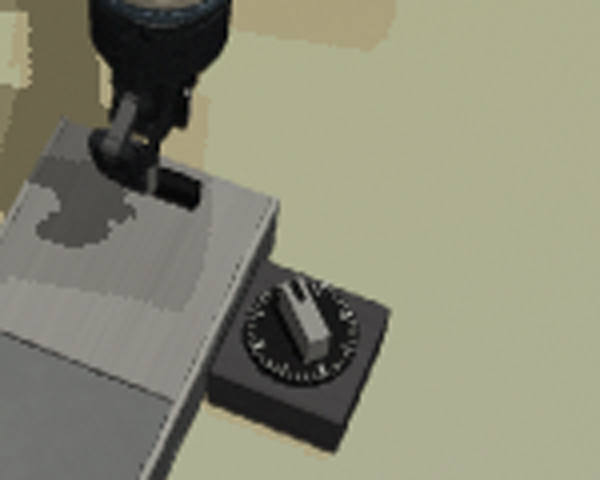

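The gripper is over the handle (crop 160,180) and the dial is unchanged at 5. It can go down and grip.

Call:
arm_command --commands '[{"xyz":[0.06,0.007,-0.002],"delta_rot":[0,0,0]},{"xyz":[0.1,0.007,-0.002],"delta_rot":[0,0,0]},{"xyz":[0.1,0.007,-0.002],"delta_rot":[0,0,0]},{"xyz":[0.1,0.007,-0.002],"delta_rot":[0,0,0]}]'

```text
t: 11.75
tool_pos: [0.4812, 0.0825, 0.0689]
eef_rot: [-6.7, 89.7, -99.7]
force: [1.1, 0.3, 0.5]
gripper_width: 0.0426
```

Call:
arm_command --commands '[{"xyz":[0,0,0],"delta_rot":[0,0,0]},{"xyz":[0,0,0],"delta_rot":[0,0,0]},{"xyz":[0,0,0],"delta_rot":[0,0,0]},{"xyz":[0,0,0],"delta_rot":[0,0,0]},{"xyz":[0,0,0],"delta_rot":[0,0,0]},{"xyz":[0,0,0],"delta_rot":[0,0,0]}]' --hand -1

```text
t: 12.35
tool_pos: [0.4816, 0.0826, 0.0696]
eef_rot: [3.9, 89.7, -89.1]
force: [-1.1, -0.8, 5.3]
gripper_width: 0.011
```

```bash
python3 -c "
from h import *
s=get_state();print(s['force'],s['gripper_width']);p=s['tool_pos']
move([p[0]+.149*.9984,p[1]-.149*.0558,p[2]],-3.2)"
```

```text
[-1.11249587 -0.81578121  5.30097482] 0.011039923763494844
xyz [0.0002, 0.4966, 0.0019] rot [0.0012, 0.0016, -0.0001] pos [0.4816 0.0826 0.0696] rpy [  3.9  89.7 -89.1] q6 13.0 t 12.35
```

Call:
arm_command --commands '[{"xyz":[0,0.05,0],"delta_rot":[0,0,0]},{"xyz":[0,0.1,0],"delta_rot":[0,0,0]},{"xyz":[0,0.15,0],"delta_rot":[0,0,0]},{"xyz":[0,0.2,0],"delta_rot":[0,0,0]},{"xyz":[0,0.25,0],"delta_rot":[0,0,0]},{"xyz":[0,0.3,0.001],"delta_rot":[0,0,0]},{"xyz":[0,0.35,0.001],"delta_rot":[0,0,0]},{"xyz":[0,0.4,0.001],"delta_rot":[0,0,0]},{"xyz":[0,0.45,0.001],"delta_rot":[0,0,0]},{"xyz":[0,0.48,0.002],"delta_rot":[0,0,0]},{"xyz":[0,0.495,0.002],"delta_rot":[0,0,0]},{"xyz":[0,0.495,0.002],"delta_rot":[0,0,0]}]'

```text
t: 13.55
tool_pos: [0.6296, 0.074, 0.0697]
eef_rot: [-6.4, 89.7, -99.4]
force: [-2.1, -3.2, 1.6]
gripper_width: 0.0108
```

Call:
arm_command --commands '[{"xyz":[0,0,0],"delta_rot":[0,0,0]},{"xyz":[0,0,0],"delta_rot":[0,0,0]},{"xyz":[0,0,0],"delta_rot":[0,0,0]},{"xyz":[-0.15,0,0],"delta_rot":[0,0,0]},{"xyz":[-0.3,0,0],"delta_rot":[0,0,0]},{"xyz":[-0.4,0,0],"delta_rot":[0,0,0]},{"xyz":[-0.4,0,0],"delta_rot":[0,0,0]}]' --hand 0

```text
t: 14.25
tool_pos: [0.6327, 0.0752, 0.195]
eef_rot: [65.7, 89.5, -27.3]
force: [0.3, 0.3, 0.2]
gripper_width: 0.0433
```

```bash
python3 -c "
from h import *
im,d=snap('scene','s6'); im2,_=snap('top','t6')
a=cv2.resize(im[175:290,270:420,::-1],None,fx=5,fy=5,interpolation=cv2.INTER_CUBIC); cv2.imwrite('pics/s6c.png',a)
move([.45,-.1,.2],86.8)"
```

```text
xyz [-0.0298, -0.5688, 0.6132] rot [-0.4987, 0.0015, 0.0009] pos [0.63   0.0748 0.1904] rpy [ 13.8  89.7 -79.2] q6 9.9 t 14.35
```

View pics/s6c.png

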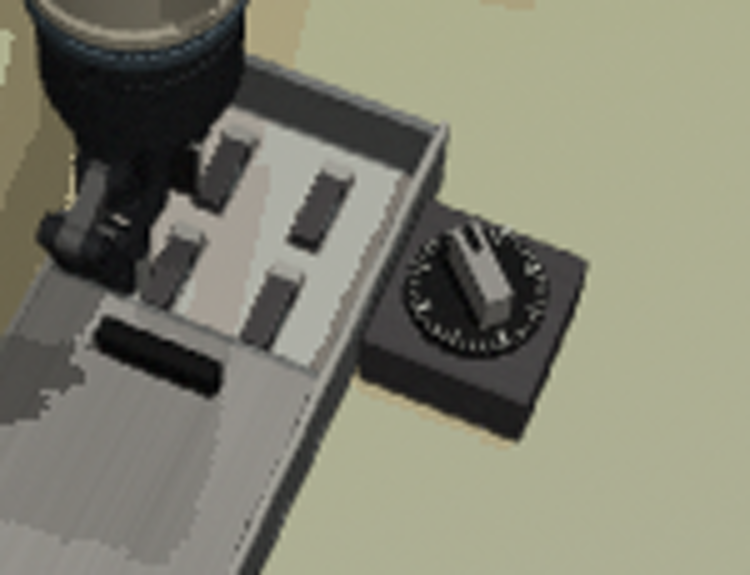

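```bash
python3 -c "
from h import *
e=np.array([.9984,-.0558]);f=np.array([.0558,.9984]);o=np.array([.5303,.0797])
im=load('scene')[0];a=cv2.resize(im[175:290,270:420,::-1],None,fx=5,fy=5,interpolation=cv2.INTER_CUBIC)
for sx in(1,-1):
  for sy in (1,-1):
    P=[]
    for k,l in((1,1),(1,-1),(-1,-1),(-1,1)):
      w=o+(sx*.031+k*.0225)*e+(sy*.026+l*.007)*f;u,v=pix('scene',[*w,.026]);P.append(((u-270+.5)*5,(v-175+.5)*5))
    cv2.polylines(a,[np.int32(P)],True,(0,0,255),1)
cv2.imwrite('pics/s6d.png',a[0:400,0:520])
im2=load('top')[0]; print(im2.shape)
for sx in(1,-1):
  for sy in (1,-1): print(sx,sy,(o+sx*.031*e+sy*.026*f).round(4))
"
```

```text
(400, 640, 3)
1 1 [0.5627 0.1039]
1 -1 [0.5598 0.052 ]
-1 1 [0.5008 0.1074]
-1 -1 [0.4979 0.0555]
```

View pics/s6d.png

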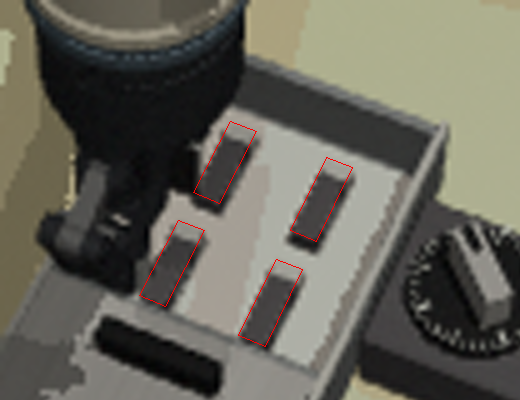

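```bash
python3 -c "
from h import *
move([.5613,.0519,.11],86.8)"
```

```text
xyz [0.268, -0.225, 0.0869] rot [-0.4987, 0.0015, 0.0009] pos [0.63   0.0748 0.1904] rpy [ 13.8  89.7 -79.2] q6 9.9 t 14.35
```

Call:
arm_command --commands '[{"xyz":[0,-0.1,0.04],"delta_rot":[-0.045,0,0]},{"xyz":[0,-0.225,0.087],"delta_rot":[-0.09,0,0]},{"xyz":[0,-0.225,0.087],"delta_rot":[-0.135,0,0]},{"xyz":[0,-0.225,0.087],"delta_rot":[-0.18,0,0]},{"xyz":[0,-0.225,0.087],"delta_rot":[-0.225,0,0]},{"xyz":[0,-0.225,0.087],"delta_rot":[-0.27,0,0]},{"xyz":[0,-0.225,0.087],"delta_rot":[-0.315,0,0]},{"xyz":[0.05,-0.225,0.087],"delta_rot":[-0.36,0,0]},{"xyz":[0.1,-0.225,0.087],"delta_rot":[-0.405,0,0]},{"xyz":[0.15,-0.225,0.087],"delta_rot":[-0.45,0,0]},{"xyz":[0.2,-0.225,0.087],"delta_rot":[-0.499,0,0]},{"xyz":[0.268,-0.225,0.087],"delta_rot":[-0.499,0,0]}]' --hand -0.3

```text
t: 15.55
tool_pos: [0.5604, 0.0518, 0.1081]
eef_rot: [-94.8, 89.7, -97.6]
force: [0.4, -0.3, -0.4]
gripper_width: 0.03
```

```bash
python3 -c "
from h import *
move([.5613,.0519,.04],86.8);move([.5613,.0519,.0195],86.8)
im,d=snap('scene','s7'); a=cv2.resize(im[150:270,270:420,::-1],None,fx=5,fy=5,interpolation=cv2.INTER_CUBIC); cv2.imwrite('pics/s7c.png',a)"
```

```text
xyz [0.2271, 0.0015, 0.003] rot [0.002, -0.0001, 0.0016] pos [0.5604 0.0518 0.1081] rpy [-94.8  89.7 -97.6] q6 -81.6 t 15.55
xyz [0.2955, 0.0018, 0.003] rot [0.002, -0.0001, 0.0016] pos [0.5604 0.0518 0.1081] rpy [-94.8  89.7 -97.6] q6 -81.6 t 15.55
```

View pics/s7c.png

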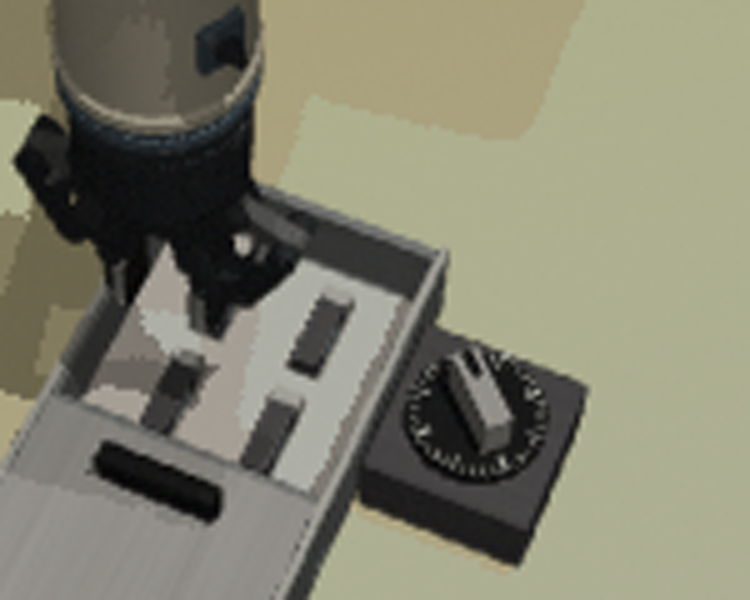

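The fingers straddle the front-left cell; there are four cells in all. I descend, checking force. That makes 12 pictures viewed.

Call:
arm_command --commands '[{"xyz":[0.08,0.001,0.003],"delta_rot":[0,0,0]},{"xyz":[0.16,0.001,0.003],"delta_rot":[0,0,0]},{"xyz":[0.22,0.001,0.003],"delta_rot":[0,0,0]},{"xyz":[0.22,0.001,0.003],"delta_rot":[0,0,0]}]'

```text
t: 16.0
tool_pos: [0.556, 0.0513, 0.0358]
eef_rot: [-149.4, 89.2, -152.5]
force: [-0.5, 0.5, 0.3]
gripper_width: 0.0301
```

Call:
arm_command --commands '[{"xyz":[0.04,0,0],"delta_rot":[0,0,0]},{"xyz":[0.073,0,0],"delta_rot":[0,0,0]},{"xyz":[0.073,0,0],"delta_rot":[0,0,0]},{"xyz":[0.073,0,0],"delta_rot":[0,0,0]}]'

```text
t: 16.4
tool_pos: [0.5557, 0.0513, 0.0165]
eef_rot: [-149.8, 89.3, -152.9]
force: [-11.8, -1.2, 35.2]
gripper_width: 0.0299
```

```bash
python3 -c "
from h import *
print(get_state()['force'])
move([.5613,.0519,.0195],86.8)"
```

```text
[-11.78070152  -1.23107787  35.20529256]
xyz [-0.0103, 0.003, 0.0183] rot [0.0006, -0.0036, 0.0021] pos [0.5557 0.0513 0.0165] rpy [-149.8   89.3 -152.9] q6 -81.3 t 16.4
```

Call:
arm_command --commands '[{"xyz":[-0.012,0.003,0.018],"delta_rot":[0,-0.0036,0.002]},{"xyz":[-0.012,0.003,0.018],"delta_rot":[0,-0.0036,0.002]},{"xyz":[-0.012,0.003,0.018],"delta_rot":[0,-0.0036,0.002]},{"xyz":[-0.012,0.003,0.018],"delta_rot":[0,-0.0036,0.002]}]'

```text
t: 16.8
tool_pos: [0.5608, 0.0518, 0.0196]
eef_rot: [-149.7, 90.0, -152.9]
force: [0.1, 0.1, 0.4]
gripper_width: 0.0298
```

Call:
arm_command --commands '[{"xyz":[0,0,0],"delta_rot":[0,0,0]},{"xyz":[0,0,0],"delta_rot":[0,0,0]},{"xyz":[0,0,0],"delta_rot":[0,0,0]},{"xyz":[0,0,0],"delta_rot":[0,0,0]},{"xyz":[0,0,0],"delta_rot":[0,0,0]}]' --hand -1

```text
t: 17.3
tool_pos: [0.5607, 0.0518, 0.0194]
eef_rot: [-153.3, 89.9, -156.4]
force: [-0.4, 0.2, -0.0]
gripper_width: 0.0125
```

```bash
python3 -c "
from h import *
print(get_state()['force'])
move([.5613,.0519,.0195],86.8);move([.5613,.0519,.14],86.8)"
```

```text
[-0.3936133   0.16596852 -0.00403862]
xyz [-0.0003, 0.0003, 0.0019] rot [0.0005, -0.0003, 0.0002] pos [0.5607 0.0518 0.0194] rpy [-153.3   89.9 -156.4] q6 -81.7 t 17.3
xyz [-0.4019, 0.0001, 0.0015] rot [0.0005, -0.0003, 0.0002] pos [0.5607 0.0518 0.0194] rpy [-153.3   89.9 -156.4] q6 -81.7 t 17.3
```

Call:
arm_command --commands '[{"xyz":[-0.1,0,0],"delta_rot":[0,0,0]},{"xyz":[-0.2,0,0],"delta_rot":[0,0,0]},{"xyz":[-0.3,0,0],"delta_rot":[0,0,0]},{"xyz":[-0.4,0,0],"delta_rot":[0,0,0]},{"xyz":[-0.4,0,0],"delta_rot":[0,0,0]}]' --newtons 60

```text
t: 17.8
tool_pos: [0.5634, 0.0521, 0.1434]
eef_rot: [5.1, 89.7, 2.0]
force: [-0.7, 1.3, -0.4]
gripper_width: 0.0117
```

```bash
cat >> h.py <<'E'
def tray():
    im,_=snap('scene','tr%d'%int(get_state()['t']*100)); hsv=cv2.cvtColor(im,cv2.COLOR_RGB2HSV)
    m=((hsv[:,:,1]<40)&(hsv[:,:,2]>60)).astype(np.uint8); m[:,:120]=0; m[:,262:]=0; m[:110]=0; m[225:]=0
    n,l,st,_=cv2.connectedComponentsWithStats(m); k=1+st[1:,4].argmax()
    c=max(cv2.findContours((l==k).astype(np.uint8),0,2)[0],key=len)[:,0]
    w=np.array([px('scene',u,v,.014)[:2] for u,v in c],np.float32)
    (cx,cy),(a,b),_=r=cv2.minAreaRect(w); B=cv2.boxPoints(r); e=[B[1]-B[0],B[2]-B[1]]; e=max(e,key=np.linalg.norm); 
    ang=(np.degrees(np.arctan2(e[1],e[0]))+90)%180-90
    print('tray',round(cx,4),round(cy,4),'size',round(a,4),round(b,4),'yaw',round(ang,1)); return cx,cy,ang
def slot(t,sx,sy):
    a=np.radians(t[2]); return np.array([t[0]+sx*np.cos(a)-sy*np.sin(a), t[1]+sx*np.sin(a)+sy*np.cos(a)])
E
python3 -c "
from h import *
t=tray(); print(get_state()['gripper_width'])
p=slot(t,.035,-.035); print(p); move([*p,.13],t[2]+90)"
```

```text
tray 0.4807 -0.3049 size 0.1673 0.1744 yaw -10.9
0.01181624223747522
[ 0.5084805  -0.34585315]
xyz [0.0376, -1.334, -0.1073] rot [0.0432, 0.001, -0.0001] pos [0.5623 0.052  0.1414] rpy [ 2.3 89.8 -0.8] q6 -81.7 t 17.85
```

Call:
arm_command --commands '[{"xyz":[0.03,-0.13,0],"delta_rot":[0,0,0]},{"xyz":[0.03,-0.26,-0.02],"delta_rot":[0.01,0,0]},{"xyz":[0.03,-0.4,-0.03],"delta_rot":[0.02,0,0]},{"xyz":[0.03,-0.55,-0.05],"delta_rot":[0.043,0,0]},{"xyz":[0.03,-0.7,-0.06],"delta_rot":[0.043,0,0]},{"xyz":[0.03,-0.82,-0.08],"delta_rot":[0.043,0,0]},{"xyz":[0.03,-0.9,-0.08],"delta_rot":[0.043,0,0]}]'

```text
t: 18.55
tool_pos: [0.5219, -0.2183, 0.1308]
eef_rot: [41.8, 89.9, 30.8]
force: [-0.7, 0.5, -0.1]
gripper_width: 0.0118
```

```bash
python3 -c "
from h import *
t=tray(); print(get_state()['gripper_width'])
p=slot(t,.035,-.035); print(p); move([*p,.10],t[2]+90)"
```

```text
tray 0.4738 -0.3031 size 0.1659 0.1891 yaw -11.1
0.011336114697755816
[ 0.5014132  -0.34418365]
xyz [0.1039, -0.4171, 0.009] rot [0.001, 0.0007, 0.0002] pos [ 0.5225 -0.2208  0.1311] rpy [-18.7  89.9 -29.7] q6 -102.1 t 18.6
```

Call:
arm_command --commands '[{"xyz":[0,-0.13,0.02],"delta_rot":[0,0,0]},{"xyz":[0.05,-0.26,0.02],"delta_rot":[0,0,0]},{"xyz":[0.1,-0.36,0.03],"delta_rot":[0,0,0]},{"xyz":[0.15,-0.42,0.03],"delta_rot":[0,0,0]},{"xyz":[0.2,-0.42,0.03],"delta_rot":[0,0,0]},{"xyz":[0.25,-0.42,0.03],"delta_rot":[0,0,0]},{"xyz":[0.25,-0.42,0.03],"delta_rot":[0,0,0]},{"xyz":[0.25,-0.42,0.03],"delta_rot":[0,0,0]}]'

```text
t: 19.4
tool_pos: [0.5076, -0.3449, 0.0557]
eef_rot: [0.0, 89.9, -10.9]
force: [-0.6, -0.1, -0.3]
gripper_width: 0.0119
```

```bash
python3 -c "
from h import *
t=(.4807,-.3045,-10.6); print(get_state()['gripper_width'],get_state()['force'])
p=slot(t,.035,-.035); print(p); move([*p,.0125],t[2]+90)"
```

```text
0.011874943905357116 [-0.57355729 -0.10908994 -0.34025307]
[ 0.50866444 -0.34534103]
xyz [0.1441, -0.0009, 0.0038] rot [-0.0015, 0.0003, 0.0] pos [ 0.5076 -0.3449  0.0557] rpy [  0.   89.9 -10.9] q6 -113.5 t 19.4
```

Call:
arm_command --commands '[{"xyz":[0.06,0,0.004],"delta_rot":[0,0,0]},{"xyz":[0.11,0,0.004],"delta_rot":[0,0,0]},{"xyz":[0.135,0,0.004],"delta_rot":[0,0,0]},{"xyz":[0.144,0,0.004],"delta_rot":[0,0,0]},{"xyz":[0.144,0,0.004],"delta_rot":[0,0,0]},{"xyz":[0.144,0,0.004],"delta_rot":[0,0,0]}]'

```text
t: 20.0
tool_pos: [0.5091, -0.3454, 0.013]
eef_rot: [-11.5, 89.9, -22.4]
force: [-0.3, -0.5, 0.1]
gripper_width: 0.0115
```

Call:
arm_command --commands '[{"xyz":[0,0,0],"delta_rot":[0,0,0]},{"xyz":[0,0,0],"delta_rot":[0,0,0]},{"xyz":[0,0,0],"delta_rot":[0,0,0]},{"xyz":[-0.1,0,0],"delta_rot":[0,0,0]},{"xyz":[-0.25,0,0],"delta_rot":[0,0,0]},{"xyz":[-0.38,0,0],"delta_rot":[0,0,0]},{"xyz":[-0.4,0,0],"delta_rot":[0,0,0]}]' --hand -0.3 --newtons 40

```text
t: 20.7
tool_pos: [0.5114, -0.347, 0.1383]
eef_rot: [-21.5, 89.5, -32.4]
force: [0.8, -0.5, -0.4]
gripper_width: 0.0298
```

```bash
python3 -c "
from h import *
im,_=snap('scene','p1'); crop(im,120,220,130,260,5,'p1c')
move([.4994,.0555,.11],86.8)"
```

```text
xyz [0.084, 1.3092, -0.2908] rot [-0.0427, 0.0023, 0.001] pos [ 0.5108 -0.3466  0.1369] rpy [-20.7  89.6 -31.6] q6 -113.4 t 20.75
```

View pics/p1c.png

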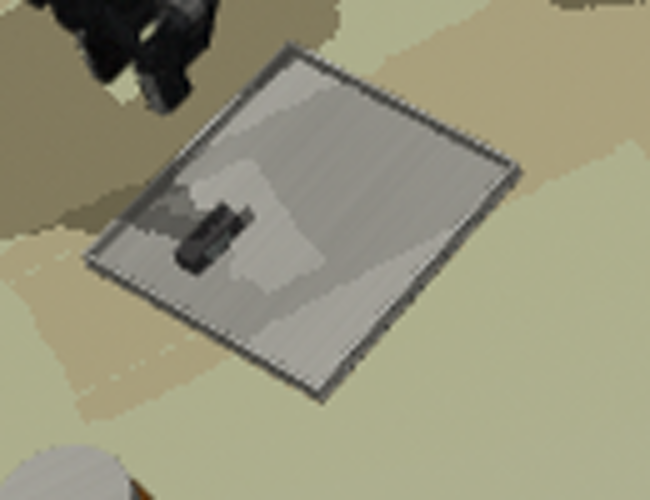

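The first cell lies flat in the tray (crop 212,238). Next cell.

Call:
arm_command --commands '[{"xyz":[0.02,0.13,-0.03],"delta_rot":[0,0,0]},{"xyz":[0.02,0.27,-0.06],"delta_rot":[-0.01,0,0]},{"xyz":[0.02,0.42,-0.1],"delta_rot":[-0.02,0,0]},{"xyz":[0.02,0.57,-0.14],"delta_rot":[-0.043,0,0]},{"xyz":[0.02,0.72,-0.18],"delta_rot":[-0.043,0,0]},{"xyz":[0.02,0.87,-0.22],"delta_rot":[-0.043,0,0]},{"xyz":[0.02,0.98,-0.25],"delta_rot":[-0.043,0,0]}]'

```text
t: 21.45
tool_pos: [0.4911, -0.0413, 0.1284]
eef_rot: [-35.7, 89.7, -38.8]
force: [0.8, 0.2, -1.4]
gripper_width: 0.03
```

```bash
python3 -c "
from h import *
move([.4994,.0555,.10],86.8)"
```

```text
xyz [0.0936, 0.3241, 0.0097] rot [0.0005, 0.0015, 0.0011] pos [ 0.4911 -0.0413  0.1284] rpy [-35.7  89.7 -38.8] q6 -91.6 t 21.45
```

Call:
arm_command --commands '[{"xyz":[0,0.13,0.01],"delta_rot":[0,0.0015,0.001]},{"xyz":[0.03,0.25,0.01],"delta_rot":[0,0.0015,0.001]},{"xyz":[0.09,0.324,0.01],"delta_rot":[0,0.0015,0.001]},{"xyz":[0.09,0.324,0.01],"delta_rot":[0,0.0015,0.001]},{"xyz":[0.17,0.324,0.01],"delta_rot":[0,0.0015,0.001]},{"xyz":[0.25,0.324,0.01],"delta_rot":[0,0.0015,0.001]},{"xyz":[0.25,0.324,0.01],"delta_rot":[0,0.0015,0.001]},{"xyz":[0.25,0.324,0.01],"delta_rot":[0,0.0015,0.001]}]'

```text
t: 22.25
tool_pos: [0.4991, 0.0546, 0.0529]
eef_rot: [-159.8, 89.9, -162.9]
force: [0.2, 0.5, 0.9]
gripper_width: 0.0299
```

```bash
python3 -c "
from h import *
print(get_state()['force'])
move([.4994,.0555,.0195],86.8)"
```

```text
[0.22200685 0.45637869 0.85030344]
xyz [0.1114, 0.0032, 0.001] rot [0.0003, -0.0006, 0.0002] pos [0.4991 0.0546 0.0529] rpy [-159.8   89.9 -162.9] q6 -80.8 t 22.25
```

Call:
arm_command --commands '[{"xyz":[0.06,0.003,0.001],"delta_rot":[0,0,0]},{"xyz":[0.1,0.003,0.001],"delta_rot":[0,0,0]},{"xyz":[0.111,0.003,0.001],"delta_rot":[0,0,0]},{"xyz":[0.111,0.003,0.001],"delta_rot":[0,0,0]},{"xyz":[0.111,0.003,0.001],"delta_rot":[0,0,0]}]'

```text
t: 22.75
tool_pos: [0.4998, 0.0554, 0.0202]
eef_rot: [-153.0, 89.9, -156.1]
force: [0.1, -0.5, -0.0]
gripper_width: 0.03
```

Call:
arm_command --commands '[{"xyz":[0,0,0],"delta_rot":[0,0,0]},{"xyz":[0,0,0],"delta_rot":[0,0,0]},{"xyz":[0,0,0],"delta_rot":[0,0,0]},{"xyz":[0,0,0],"delta_rot":[0,0,0]},{"xyz":[0,0,0],"delta_rot":[0,0,0]},{"xyz":[-0.1,0,0],"delta_rot":[0,0,0]},{"xyz":[-0.2,0,0],"delta_rot":[0,0,0]},{"xyz":[-0.3,0,0],"delta_rot":[0,0,0]},{"xyz":[-0.4,0,0],"delta_rot":[0,0,0]},{"xyz":[-0.4,0,0],"delta_rot":[0,0,0]}]' --hand -1 --newtons 60

```text
t: 23.75
tool_pos: [0.5026, 0.0558, 0.1443]
eef_rot: [5.9, 89.7, 2.8]
force: [-0.6, 0.6, 0.4]
gripper_width: 0.0113
```

```bash
python3 -c "
from h import *
t=tray(); t=(.4807,-.3045,-10.6); print(get_state()['gripper_width'],get_state()['force'])
p=slot(t,-.035,-.035); print(p); move([*p,.13],t[2]+90)"
```

```text
tray 0.4807 -0.3049 size 0.1673 0.1744 yaw -10.9
0.011321812030240038 [-0.26661604  0.76080957  0.20434921]
[ 0.43985897 -0.33246444]
xyz [0.0407, -1.303, -0.1345] rot [0.0415, 0.0011, -0.0001] pos [0.5015 0.0557 0.1424] rpy [ 3.1 89.8 -0. ] q6 -80.7 t 23.8
```

Call:
arm_command --commands '[{"xyz":[0,-0.13,0],"delta_rot":[0,0,0]},{"xyz":[0,-0.27,-0.02],"delta_rot":[0.01,0,0]},{"xyz":[0.02,-0.42,-0.03],"delta_rot":[0.02,0,0]},{"xyz":[0.03,-0.57,-0.05],"delta_rot":[0.041,0,0]},{"xyz":[0.03,-0.72,-0.07],"delta_rot":[0.041,0,0]},{"xyz":[0.03,-0.86,-0.09],"delta_rot":[0.041,0,0]},{"xyz":[0.03,-0.97,-0.1],"delta_rot":[0.041,0,0]}]'

```text
t: 24.5
tool_pos: [0.4541, -0.2351, 0.1322]
eef_rot: [25.4, 89.9, 14.8]
force: [1.0, 0.1, -1.2]
gripper_width: 0.0113
```

```bash
python3 -c "
from h import *
t=(.4807,-.3045,-10.6); print(get_state()['gripper_width'],get_state()['force'])
p=slot(t,-.035,-.035); print(p); move([*p,.055],t[2]+90)"
```

```text
0.011332401920592667 [ 1.03919701  0.06885913 -1.15286258]
[ 0.43985897 -0.33246444]
xyz [0.2571, -0.3279, 0.0123] rot [0.0002, 0.0006, -0.0003] pos [ 0.4541 -0.2351  0.1322] rpy [25.4 89.9 14.8] q6 -107.1 t 24.5
```

Call:
arm_command --commands '[{"xyz":[0,-0.12,0.012],"delta_rot":[0,0,0]},{"xyz":[0.05,-0.24,0.012],"delta_rot":[0,0,0]},{"xyz":[0.12,-0.328,0.012],"delta_rot":[0,0,0]},{"xyz":[0.2,-0.328,0.012],"delta_rot":[0,0,0]},{"xyz":[0.27,-0.328,0.012],"delta_rot":[0,0,0]},{"xyz":[0.33,-0.328,0.012],"delta_rot":[0,0,0]},{"xyz":[0.37,-0.328,0.012],"delta_rot":[0,0,0]},{"xyz":[0.39,-0.328,0.012],"delta_rot":[0,0,0]},{"xyz":[0.396,-0.328,0.012],"delta_rot":[0,0,0]},{"xyz":[0.396,-0.328,0.012],"delta_rot":[0,0,0]},{"xyz":[0.396,-0.328,0.012],"delta_rot":[0,0,0]}]'

```text
t: 25.6
tool_pos: [0.4403, -0.3327, 0.014]
eef_rot: [6.7, 89.8, -3.8]
force: [0.0, -0.1, -0.0]
gripper_width: 0.0115
```

Call:
arm_command --commands '[{"xyz":[0,0,0],"delta_rot":[0,0,0]},{"xyz":[0,0,0],"delta_rot":[0,0,0]},{"xyz":[0,0,0],"delta_rot":[0,0,0]},{"xyz":[-0.1,0,0],"delta_rot":[0,0,0]},{"xyz":[-0.25,0,0],"delta_rot":[0,0,0]},{"xyz":[-0.38,0,0],"delta_rot":[0,0,0]},{"xyz":[-0.4,0,0],"delta_rot":[0,0,0]}]' --hand -0.3 --newtons 40

```text
t: 26.3
tool_pos: [0.4422, -0.3344, 0.1388]
eef_rot: [-17.3, 89.4, -27.9]
force: [0.1, -0.1, -0.8]
gripper_width: 0.0298
```

```bash
python3 -c "
from h import *
move([.5642,.1038,.10],86.8)"
```

```text
xyz [0.1261, 1.5109, 0.1307] rot [-0.0409, 0.003, 0.0012] pos [ 0.4422 -0.3344  0.1388] rpy [-17.3  89.4 -27.9] q6 -116.8 t 26.3
```

Call:
arm_command --commands '[{"xyz":[0.02,0.14,0.01],"delta_rot":[0,0.003,0.001]},{"xyz":[0.02,0.28,0.02],"delta_rot":[-0.01,0.003,0.001]},{"xyz":[0.02,0.43,0.04],"delta_rot":[-0.02,0.003,0.001]},{"xyz":[0.02,0.58,0.05],"delta_rot":[-0.041,0.003,0.001]},{"xyz":[0.02,0.73,0.06],"delta_rot":[-0.041,0.003,0.001]},{"xyz":[0.02,0.88,0.08],"delta_rot":[-0.041,0.003,0.001]},{"xyz":[0.02,1.0,0.09],"delta_rot":[-0.041,0.003,0.001]}]'

```text
t: 27.0
tool_pos: [0.5241, -0.0422, 0.1318]
eef_rot: [-77.3, 90.0, -80.4]
force: [0.4, 0.7, 0.2]
gripper_width: 0.0297
```

```bash
python3 -c "
from h import *
move([.5642,.1038,.05],86.8)"
```

```text
xyz [0.2727, 0.4932, 0.1068] rot [0.0003, 0.0, 0.0001] pos [ 0.5241 -0.0422  0.1318] rpy [-77.3  90.  -80.4] q6 -91.6 t 27.0
```

Call:
arm_command --commands '[{"xyz":[0,0.14,0.03],"delta_rot":[0,0,0]},{"xyz":[0.02,0.28,0.06],"delta_rot":[0,0,0]},{"xyz":[0.04,0.42,0.1],"delta_rot":[0,0,0]},{"xyz":[0.07,0.493,0.107],"delta_rot":[0,0,0]},{"xyz":[0.1,0.493,0.107],"delta_rot":[0,0,0]},{"xyz":[0.17,0.493,0.107],"delta_rot":[0,0,0]},{"xyz":[0.24,0.493,0.107],"delta_rot":[0,0,0]},{"xyz":[0.27,0.493,0.107],"delta_rot":[0,0,0]},{"xyz":[0.27,0.493,0.107],"delta_rot":[0,0,0]},{"xyz":[0.27,0.493,0.107],"delta_rot":[0,0,0]}]'

```text
t: 28.0
tool_pos: [0.5644, 0.1032, 0.0511]
eef_rot: [-81.2, 90.0, -84.3]
force: [-1.2, 0.1, 0.7]
gripper_width: 0.0293
```

```bash
python3 -c "
from h import *
print(get_state()['force'])
move([.5642,.1038,.0198],86.8)"
```

```text
[-1.17044005  0.08042788  0.72565963]
xyz [0.1044, 0.002, -0.0007] rot [0.0002, 0.0, 0.0001] pos [0.5644 0.1032 0.0511] rpy [-81.2  90.  -84.3] q6 -76.6 t 28.0
```

Call:
arm_command --commands '[{"xyz":[0.05,0.002,0],"delta_rot":[0,0,0]},{"xyz":[0.09,0.002,0],"delta_rot":[0,0,0]},{"xyz":[0.104,0.002,0],"delta_rot":[0,0,0]},{"xyz":[0.104,0.002,0],"delta_rot":[0,0,0]},{"xyz":[0.104,0.002,0],"delta_rot":[0,0,0]}]'

```text
t: 28.5
tool_pos: [0.5644, 0.1038, 0.0198]
eef_rot: [-113.7, 90.0, -116.8]
force: [-0.6, -0.8, 0.4]
gripper_width: 0.03
```

Call:
arm_command --commands '[{"xyz":[0,0,0],"delta_rot":[0,0,0]},{"xyz":[0,0,0],"delta_rot":[0,0,0]},{"xyz":[0,0,0],"delta_rot":[0,0,0]},{"xyz":[0,0,0],"delta_rot":[0,0,0]},{"xyz":[0,0,0],"delta_rot":[0,0,0]},{"xyz":[-0.1,0,0],"delta_rot":[0,0,0]},{"xyz":[-0.2,0,0],"delta_rot":[0,0,0]},{"xyz":[-0.3,0,0],"delta_rot":[0,0,0]},{"xyz":[-0.4,0,0],"delta_rot":[0,0,0]},{"xyz":[-0.4,0,0],"delta_rot":[0,0,0]}]' --hand -1 --newtons 60

```text
t: 29.5
tool_pos: [0.5669, 0.1043, 0.1438]
eef_rot: [9.9, 89.6, 6.7]
force: [0.5, -0.3, -0.6]
gripper_width: 0.0122
```

```bash
python3 -c "
from h import *
t=tray(); t=(.4807,-.3045,-10.6); print(get_state()['gripper_width'],get_state()['force'])
p=slot(t,.035,.03); print(p); move([*p,.13],t[2]+90)"
```

```text
tray 0.4806 -0.3048 size 0.1673 0.1747 yaw -10.9
0.011831436299263141 [-0.77843756 -0.57390884 -0.33770367]
[ 0.52062128 -0.28145024]
xyz [0.0381, -1.2915, -0.0793] rot [0.0413, 0.0012, -0.0002] pos [0.5657 0.1041 0.1417] rpy [ 7.5 89.8  4.3] q6 -76.5 t 29.55
```

Call:
arm_command --commands '[{"xyz":[0,-0.13,0],"delta_rot":[0,0,0]},{"xyz":[0,-0.27,-0.01],"delta_rot":[0.01,0,0]},{"xyz":[0.02,-0.42,-0.02],"delta_rot":[0.02,0,0]},{"xyz":[0.03,-0.57,-0.03],"delta_rot":[0.041,0,0]},{"xyz":[0.03,-0.72,-0.04],"delta_rot":[0.041,0,0]},{"xyz":[0.03,-0.86,-0.05],"delta_rot":[0.041,0,0]},{"xyz":[0.03,-0.97,-0.06],"delta_rot":[0.041,0,0]}]'

```text
t: 30.25
tool_pos: [0.5303, -0.1875, 0.1311]
eef_rot: [31.9, 89.9, 21.3]
force: [1.1, -0.5, -0.4]
gripper_width: 0.0115
```

```bash
python3 -c "
from h import *
t=(.4807,-.3045,-10.6); print(get_state()['gripper_width'],get_state()['force'])
p=slot(t,.035,.03); print(p); move([*p,.0135],t[2]+90)"
```

```text
0.011518613796861083 [ 1.10570512 -0.54914385 -0.41094451]
[ 0.52062128 -0.28145024]
xyz [0.3916, -0.3143, 0.0251] rot [0.0, 0.0005, -0.0003] pos [ 0.5303 -0.1875  0.1311] rpy [31.9 89.9 21.3] q6 -99.1 t 30.25
```

Call:
arm_command --commands '[{"xyz":[0,-0.12,0.012],"delta_rot":[0,0,0]},{"xyz":[0.05,-0.24,0.025],"delta_rot":[0,0,0]},{"xyz":[0.12,-0.314,0.025],"delta_rot":[0,0,0]},{"xyz":[0.2,-0.314,0.025],"delta_rot":[0,0,0]},{"xyz":[0.27,-0.314,0.025],"delta_rot":[0,0,0]},{"xyz":[0.33,-0.314,0.025],"delta_rot":[0,0,0]},{"xyz":[0.37,-0.314,0.025],"delta_rot":[0,0,0]},{"xyz":[0.385,-0.314,0.025],"delta_rot":[0,0,0]},{"xyz":[0.392,-0.314,0.025],"delta_rot":[0,0,0]},{"xyz":[0.392,-0.314,0.025],"delta_rot":[0,0,0]},{"xyz":[0.392,-0.314,0.025],"delta_rot":[0,0,0]}]'

```text
t: 31.35
tool_pos: [0.5211, -0.2816, 0.0141]
eef_rot: [13.1, 89.8, 2.5]
force: [0.4, -0.1, -0.7]
gripper_width: 0.0117
```

Call:
arm_command --commands '[{"xyz":[0,0,0],"delta_rot":[0,0,0]},{"xyz":[0,0,0],"delta_rot":[0,0,0]},{"xyz":[0,0,0],"delta_rot":[0,0,0]},{"xyz":[-0.1,0,0],"delta_rot":[0,0,0]},{"xyz":[-0.25,0,0],"delta_rot":[0,0,0]},{"xyz":[-0.38,0,0],"delta_rot":[0,0,0]},{"xyz":[-0.4,0,0],"delta_rot":[0,0,0]}]' --hand -0.3 --newtons 40

```text
t: 32.05
tool_pos: [0.5234, -0.283, 0.1392]
eef_rot: [-9.8, 89.4, -20.3]
force: [-0.5, 1.0, 1.3]
gripper_width: 0.0301
```

```bash
python3 -c "
from h import *
move([.5023,.1073,.12],86.8)"
```

```text
xyz [0.0586, 1.266, -0.3087] rot [-0.0411, 0.0032, 0.0008] pos [ 0.5234 -0.283   0.1392] rpy [ -9.8  89.4 -20.3] q6 -108.1 t 32.05
```

Call:
arm_command --commands '[{"xyz":[0.02,0.14,-0.03],"delta_rot":[0,0.003,0.001]},{"xyz":[0.02,0.28,-0.06],"delta_rot":[-0.01,0.003,0.001]},{"xyz":[0.02,0.43,-0.1],"delta_rot":[-0.02,0.003,0.001]},{"xyz":[0.02,0.58,-0.14],"delta_rot":[-0.041,0.003,0.001]},{"xyz":[0.02,0.73,-0.18],"delta_rot":[-0.041,0.003,0.001]},{"xyz":[0.02,0.88,-0.21],"delta_rot":[-0.041,0.003,0.001]},{"xyz":[0.02,1.0,-0.25],"delta_rot":[-0.041,0.003,0.001]}]'

```text
t: 32.75
tool_pos: [0.5046, 0.0279, 0.1317]
eef_rot: [46.5, 89.9, 43.3]
force: [0.1, -0.1, 0.2]
gripper_width: 0.0295
```

```bash
python3 -c "
from h import *
move([.5023,.1073,.05],86.8)"
```

```text
xyz [0.2724, 0.2637, -0.0226] rot [0.0001, 0.0003, -0.0003] pos [0.5046 0.0279 0.1317] rpy [46.5 89.9 43.3] q6 -83.9 t 32.75
```

Call:
arm_command --commands '[{"xyz":[0,0.14,-0.01],"delta_rot":[0,0,0]},{"xyz":[0.02,0.264,-0.022],"delta_rot":[0,0,0]},{"xyz":[0.07,0.264,-0.022],"delta_rot":[0,0,0]},{"xyz":[0.14,0.264,-0.022],"delta_rot":[0,0,0]},{"xyz":[0.22,0.264,-0.022],"delta_rot":[0,0,0]},{"xyz":[0.27,0.264,-0.022],"delta_rot":[0,0,0]},{"xyz":[0.27,0.264,-0.022],"delta_rot":[0,0,0]},{"xyz":[0.27,0.264,-0.022],"delta_rot":[0,0,0]}]'

```text
t: 33.55
tool_pos: [0.5023, 0.1073, 0.0506]
eef_rot: [79.1, 90.0, 76.0]
force: [0.6, -0.0, 0.9]
gripper_width: 0.03
```

```bash
python3 -c "
from h import *
print(get_state()['force'])
move([.5023,.1073,.0198],86.8)"
```

```text
[ 0.55297786 -0.0366714   0.86877667]
xyz [0.1027, -0.0001, 0.0001] rot [0.0001, 0.0, -0.0002] pos [0.5023 0.1073 0.0506] rpy [79.1 90.  76. ] q6 -75.0 t 33.55
```

Call:
arm_command --commands '[{"xyz":[0.05,0,0],"delta_rot":[0,0,0]},{"xyz":[0.09,0,0],"delta_rot":[0,0,0]},{"xyz":[0.103,0,0],"delta_rot":[0,0,0]},{"xyz":[0.103,0,0],"delta_rot":[0,0,0]},{"xyz":[0.103,0,0],"delta_rot":[0,0,0]}]'

```text
t: 34.05
tool_pos: [0.5025, 0.1074, 0.0201]
eef_rot: [63.5, 89.9, 60.3]
force: [0.8, 0.4, -0.5]
gripper_width: 0.03
```

Call:
arm_command --commands '[{"xyz":[0,0,0],"delta_rot":[0,0,0]},{"xyz":[0,0,0],"delta_rot":[0,0,0]},{"xyz":[0,0,0],"delta_rot":[0,0,0]},{"xyz":[0,0,0],"delta_rot":[0,0,0]},{"xyz":[0,0,0],"delta_rot":[0,0,0]},{"xyz":[-0.1,0,0],"delta_rot":[0,0,0]},{"xyz":[-0.2,0,0],"delta_rot":[0,0,0]},{"xyz":[-0.3,0,0],"delta_rot":[0,0,0]},{"xyz":[-0.4,0,0],"delta_rot":[0,0,0]},{"xyz":[-0.4,0,0],"delta_rot":[0,0,0]}]' --hand -1 --newtons 60

```text
t: 35.05
tool_pos: [0.505, 0.1078, 0.1441]
eef_rot: [20.3, 89.6, 17.1]
force: [0.7, -0.5, 0.5]
gripper_width: 0.0112
```

```bash
python3 -c "
from h import *
t=tray(); t=(.4807,-.3045,-10.6); print(get_state()['gripper_width'],get_state()['force'])
p=slot(t,-.035,.03); print(p); move([*p,.13],t[2]+90)"
```

```text
tray 0.4807 -0.3049 size 0.1673 0.1744 yaw -10.9
0.011565823286235533 [ 0.77877263 -0.15084301 -0.08768454]
[ 0.4518158  -0.26857364]
xyz [0.0378, -1.2617, -0.1039] rot [0.0412, 0.0015, -0.0008] pos [0.5039 0.1076 0.1423] rpy [22.4 89.7 19.2] q6 -75.0 t 35.1
```

Call:
arm_command --commands '[{"xyz":[0,-0.13,0],"delta_rot":[0,0,0]},{"xyz":[0,-0.27,-0.02],"delta_rot":[0.01,0,0]},{"xyz":[0.02,-0.42,-0.03],"delta_rot":[0.02,0,0]},{"xyz":[0.03,-0.57,-0.05],"delta_rot":[0.041,0,0]},{"xyz":[0.03,-0.72,-0.06],"delta_rot":[0.041,0,0]},{"xyz":[0.03,-0.86,-0.07],"delta_rot":[0.041,0,0]},{"xyz":[0.03,-0.97,-0.08],"delta_rot":[0.041,0,0]}]'

```text
t: 35.8
tool_pos: [0.4627, -0.1836, 0.1316]
eef_rot: [39.2, 89.8, 28.6]
force: [0.2, 0.7, 0.1]
gripper_width: 0.0117
```

```bash
python3 -c "
from h import *
t=(.4807,-.3045,-10.6); print(get_state()['gripper_width'],get_state()['force'])
p=slot(t,-.035,.03); print(p); move([*p,.0135],t[2]+90)"
```

```text
0.011709505394894402 [0.20491177 0.73180024 0.14515447]
[ 0.4518158  -0.26857364]
xyz [0.3928, -0.2862, 0.0153] rot [-0.0001, 0.0011, -0.0009] pos [ 0.4627 -0.1836  0.1316] rpy [39.2 89.8 28.6] q6 -101.5 t 35.8
```

Call:
arm_command --commands '[{"xyz":[0,-0.12,0.012],"delta_rot":[0,0.001,-0.001]},{"xyz":[0.05,-0.24,0.015],"delta_rot":[0,0.001,-0.001]},{"xyz":[0.12,-0.286,0.015],"delta_rot":[0,0.001,-0.001]},{"xyz":[0.2,-0.286,0.015],"delta_rot":[0,0.001,-0.001]},{"xyz":[0.27,-0.286,0.015],"delta_rot":[0,0.001,-0.001]},{"xyz":[0.33,-0.286,0.015],"delta_rot":[0,0.001,-0.001]},{"xyz":[0.37,-0.286,0.015],"delta_rot":[0,0.001,-0.001]},{"xyz":[0.385,-0.286,0.015],"delta_rot":[0,0.001,-0.001]},{"xyz":[0.392,-0.286,0.015],"delta_rot":[0,0.001,-0.001]},{"xyz":[0.392,-0.286,0.015],"delta_rot":[0,0.001,-0.001]},{"xyz":[0.392,-0.286,0.015],"delta_rot":[0,0.001,-0.001]}]'

```text
t: 36.9
tool_pos: [0.4522, -0.2687, 0.0144]
eef_rot: [-32.7, 89.9, -43.4]
force: [-1.2, -0.3, 0.8]
gripper_width: 0.0115
```

Call:
arm_command --commands '[{"xyz":[0,0,0],"delta_rot":[0,0,0]},{"xyz":[0,0,0],"delta_rot":[0,0,0]},{"xyz":[0,0,0],"delta_rot":[0,0,0]},{"xyz":[-0.1,0,0],"delta_rot":[0,0,0]},{"xyz":[-0.25,0,0],"delta_rot":[0,0,0]},{"xyz":[-0.38,0,0],"delta_rot":[0,0,0]},{"xyz":[-0.4,0,0],"delta_rot":[0,0,0]}]' --hand 0 --newtons 40

```text
t: 37.6
tool_pos: [0.4544, -0.27, 0.1389]
eef_rot: [-22.3, 89.5, -32.9]
force: [0.8, 0.1, -0.6]
gripper_width: 0.0428
```

```bash
python3 -c "
from h import *
im,_=snap('scene','p4'); crop(im,115,295,130,400,2.9,'p4c')
move([.6285,.0742,.14],-3.2)"
```

```text
xyz [-0.0086, 1.2339, 0.3612] rot [0.4588, 0.0025, -0.0008] pos [ 0.4539 -0.2697  0.1377] rpy [-23.   89.6 -33.6] q6 -110.2 t 37.65
```

View pics/p4c.png

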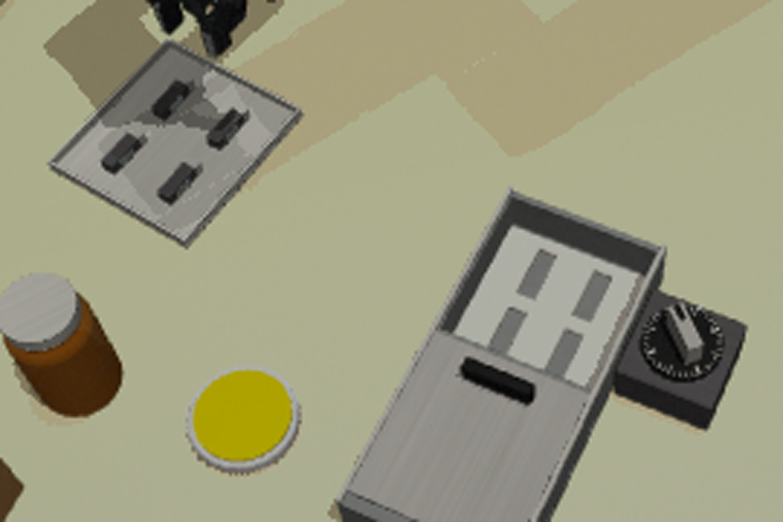

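All four cells lie flat in the tray (122,153; 180,182; 173,99; 228,128), the pockets are empty and the dial is still at 5. Next I shut the cover.

Call:
arm_command --commands '[{"xyz":[-0.01,0.12,0.03],"delta_rot":[0.04,0,0]},{"xyz":[-0.01,0.25,0.07],"delta_rot":[0.08,0,0]},{"xyz":[-0.01,0.38,0.11],"delta_rot":[0.12,0,0]},{"xyz":[-0.01,0.51,0.15],"delta_rot":[0.16,0,0]},{"xyz":[-0.01,0.64,0.19],"delta_rot":[0.2,0,0]},{"xyz":[-0.01,0.77,0.23],"delta_rot":[0.24,0,0]},{"xyz":[-0.01,0.9,0.27],"delta_rot":[0.28,0,0]},{"xyz":[-0.01,1.0,0.3],"delta_rot":[0.32,0,0]}]'

```text
t: 38.45
tool_pos: [0.5975, 0.0108, 0.1388]
eef_rot: [26.4, 89.7, -42.0]
force: [-0.2, -0.6, -0.4]
gripper_width: 0.0426
```

```bash
python3 -c "
from h import *
move([.6296,.0742,.105],-3.2)"
```

```text
xyz [0.1123, 0.1767, -0.1578] rot [0.1375, 0.0015, -0.0012] pos [0.5975 0.0108 0.1388] rpy [ 26.4  89.7 -42. ] q6 -20.4 t 38.45
```

Call:
arm_command --commands '[{"xyz":[0,0.09,-0.08],"delta_rot":[0.04,0.0015,-0.001]},{"xyz":[0,0.177,-0.158],"delta_rot":[0.08,0.0015,-0.001]},{"xyz":[0,0.177,-0.158],"delta_rot":[0.12,0.0015,-0.001]},{"xyz":[0,0.177,-0.158],"delta_rot":[0.1375,0.0015,-0.001]},{"xyz":[0.05,0.177,-0.158],"delta_rot":[0.1375,0.0015,-0.001]},{"xyz":[0.11,0.177,-0.158],"delta_rot":[0.1375,0.0015,-0.001]},{"xyz":[0.11,0.177,-0.158],"delta_rot":[0.1375,0.0015,-0.001]}]'

```text
t: 39.15
tool_pos: [0.627, 0.0738, 0.1015]
eef_rot: [-81.4, 89.7, -174.5]
force: [0.3, 0.1, 0.1]
gripper_width: 0.0424
```

```bash
python3 -c "
from h import *
move([.6296,.0742,.069],-3.2)"
```

```text
xyz [0.1082, 0.0093, -0.002] rot [0.0004, 0.0003, 0.0018] pos [0.627  0.0738 0.1015] rpy [ -81.4   89.7 -174.5] q6 9.7 t 39.15
```

Call:
arm_command --commands '[{"xyz":[0.06,0.009,-0.002],"delta_rot":[0,0,0.002]},{"xyz":[0.108,0.009,-0.002],"delta_rot":[0,0,0.002]},{"xyz":[0.108,0.009,-0.002],"delta_rot":[0,0,0.002]},{"xyz":[0.108,0.009,-0.002],"delta_rot":[0,0,0.002]}]'

```text
t: 39.55
tool_pos: [0.6293, 0.0741, 0.0689]
eef_rot: [-8.1, 89.9, -101.2]
force: [-1.1, -0.4, 0.5]
gripper_width: 0.0429
```

Call:
arm_command --commands '[{"xyz":[0,0,0],"delta_rot":[0,0,0]},{"xyz":[0,0,0],"delta_rot":[0,0,0]},{"xyz":[0,0,0],"delta_rot":[0,0,0]},{"xyz":[0,0,0],"delta_rot":[0,0,0]},{"xyz":[0,0,0],"delta_rot":[0,0,0]},{"xyz":[0,0,0],"delta_rot":[0,0,0]}]' --hand -1

```text
t: 40.15
tool_pos: [0.6296, 0.0741, 0.0699]
eef_rot: [45.2, 89.9, -47.9]
force: [-2.1, -0.4, 5.8]
gripper_width: 0.0107
```

```bash
python3 -c "
from h import *
print(get_state()['force'])
move([.4806,.0826,.0695],-3.2)"
```

```text
[-2.13753366 -0.39860323  5.81697291]
xyz [0.0008, -0.4975, -0.0013] rot [0.0004, 0.0002, -0.0002] pos [0.6296 0.0741 0.0699] rpy [ 45.2  89.9 -47.9] q6 9.8 t 40.15
```

Call:
arm_command --commands '[{"xyz":[0,-0.05,0],"delta_rot":[0,0,0]},{"xyz":[0,-0.1,0],"delta_rot":[0,0,0]},{"xyz":[0,-0.15,0],"delta_rot":[0,0,0]},{"xyz":[0,-0.2,0],"delta_rot":[0,0,0]},{"xyz":[0,-0.25,0],"delta_rot":[0,0,0]},{"xyz":[0,-0.3,-0.001],"delta_rot":[0,0,0]},{"xyz":[0,-0.35,-0.001],"delta_rot":[0,0,0]},{"xyz":[0,-0.4,-0.001],"delta_rot":[0,0,0]},{"xyz":[0,-0.45,-0.001],"delta_rot":[0,0,0]},{"xyz":[0,-0.48,-0.001],"delta_rot":[0,0,0]},{"xyz":[0,-0.496,-0.001],"delta_rot":[0,0,0]},{"xyz":[0,-0.496,-0.001],"delta_rot":[0,0,0]}]'

```text
t: 41.35
tool_pos: [0.4804, 0.0827, 0.0699]
eef_rot: [-18.2, 90.0, -111.3]
force: [-2.4, 3.5, 0.2]
gripper_width: 0.0108
```

Call:
arm_command --commands '[{"xyz":[0,0,0],"delta_rot":[0,0,0]},{"xyz":[0,0,0],"delta_rot":[0,0,0]},{"xyz":[0,0,0],"delta_rot":[0,0,0]},{"xyz":[-0.15,0,0],"delta_rot":[0,0,0]},{"xyz":[-0.25,0,0],"delta_rot":[0,0,0]},{"xyz":[-0.28,0,0],"delta_rot":[0,0,0]},{"xyz":[-0.28,0,0],"delta_rot":[0,0,0]}]' --hand 0

```text
t: 42.05
tool_pos: [0.4815, 0.0828, 0.1551]
eef_rot: [91.1, 89.8, -2.0]
force: [-0.5, -0.5, -0.7]
gripper_width: 0.0424
```

```bash
python3 -c "
from h import *
im,_=snap('scene','c1'); crop(im,165,285,270,420,5,'c1c')
move([.537,.1965,.14],131.8)"
```

```text
xyz [0.0461, 0.1671, -0.3891] rot [0.2504, 0.0001, -0.0002] pos [0.4806 0.0827 0.1539] rpy [ 54.1  90.  -39. ] q6 12.8 t 42.1
```

View pics/c1c.png

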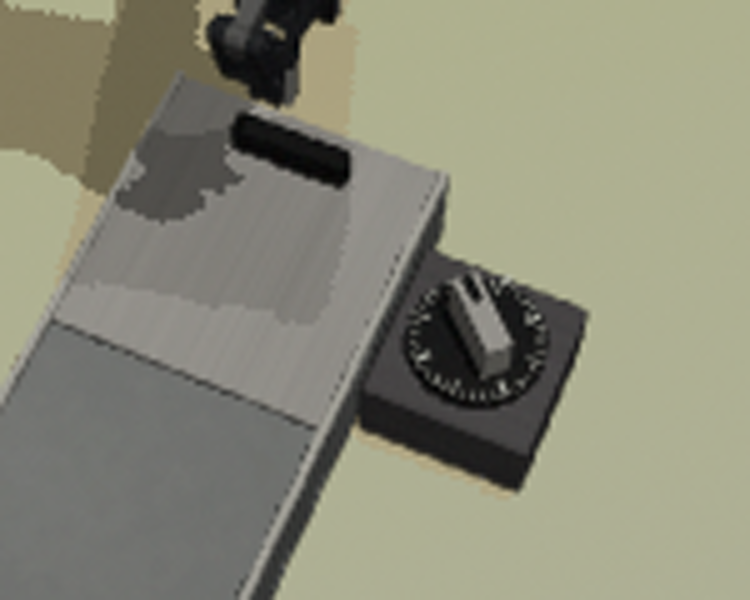

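The cover is shut, with its seam at (55,322)-(315,430) as at the start, and the dial is at 5. Next I grip the dial and turn it right to 0.

Call:
arm_command --commands '[{"xyz":[0,0.06,-0.13],"delta_rot":[0.045,0,0]},{"xyz":[0,0.12,-0.27],"delta_rot":[0.09,0,0]},{"xyz":[0,0.167,-0.389],"delta_rot":[0.135,0,0]},{"xyz":[0,0.167,-0.389],"delta_rot":[0.18,0,0]},{"xyz":[0.05,0.167,-0.389],"delta_rot":[0.225,0,0]},{"xyz":[0.1,0.167,-0.389],"delta_rot":[0.25,0,0]},{"xyz":[0.12,0.167,-0.389],"delta_rot":[0.25,0,0]},{"xyz":[0.12,0.167,-0.389],"delta_rot":[0.25,0,0]}]'

```text
t: 42.9
tool_pos: [0.5357, 0.1959, 0.1157]
eef_rot: [-11.3, 89.8, -149.3]
force: [0.1, 0.6, -0.5]
gripper_width: 0.043
```

```bash
python3 -c "
from h import *
move([.537,.1966,.063],131.8)"
```

```text
xyz [0.1757, 0.0015, -0.0054] rot [0.0012, 0.0011, 0.0002] pos [0.5357 0.1959 0.1157] rpy [ -11.3   89.8 -149.3] q6 68.0 t 42.9
```

Call:
arm_command --commands '[{"xyz":[0.08,0.0015,-0.005],"delta_rot":[0,0.001,0]},{"xyz":[0.15,0.0015,-0.005],"delta_rot":[0,0.001,0]},{"xyz":[0.175,0.0015,-0.005],"delta_rot":[0,0.001,0]},{"xyz":[0.175,0.0015,-0.005],"delta_rot":[0,0.001,0]}]'

```text
t: 43.3
tool_pos: [0.5363, 0.1962, 0.0625]
eef_rot: [-34.5, 89.9, -172.4]
force: [0.4, -0.0, 0.2]
gripper_width: 0.0429
```

Call:
arm_command --commands '[{"xyz":[0,0,0],"delta_rot":[0,0,0]},{"xyz":[0,0,0],"delta_rot":[0,0,0]},{"xyz":[0,0,0],"delta_rot":[0,0,0]},{"xyz":[0,0,0],"delta_rot":[0,0,0]},{"xyz":[0,0,0],"delta_rot":[0,0,0]},{"xyz":[0,0,0],"delta_rot":[0,0,0]}]' --hand -1

```text
t: 43.9
tool_pos: [0.5369, 0.1965, 0.0636]
eef_rot: [-56.6, 89.9, 165.5]
force: [-2.7, 0.3, 6.5]
gripper_width: 0.0131
```

```bash
python3 -c "
from h import *
print(get_state()['force'])
move([.537,.1966,.063],86.8)"
```

```text
[-2.67114739  0.27957414  6.48814621]
xyz [0.0021, 0.0001, -0.0005] rot [0.2516, 0.0003, 0.0002] pos [0.5369 0.1965 0.0636] rpy [-56.6  89.9 165.5] q6 67.8 t 43.9
```

Call:
arm_command --commands '[{"xyz":[0,0,0],"delta_rot":[0.045,0,0]},{"xyz":[0,0,0],"delta_rot":[0.09,0,0]},{"xyz":[0,0,0],"delta_rot":[0.135,0,0]},{"xyz":[0,0,0],"delta_rot":[0.18,0,0]},{"xyz":[0,0,0],"delta_rot":[0.22,0,0]},{"xyz":[0,0,0],"delta_rot":[0.2515,0,0]},{"xyz":[0,0,0],"delta_rot":[0.2515,0,0]},{"xyz":[0,0,0],"delta_rot":[0.2515,0,0]},{"xyz":[0,0,0],"delta_rot":[0.2515,0,0]},{"xyz":[0,0,0],"delta_rot":[0.2515,0,0]}]'

```text
t: 44.9
tool_pos: [0.537, 0.1963, 0.0637]
eef_rot: [6.6, 89.9, -176.5]
force: [1.2, -3.7, -1.9]
gripper_width: 0.0128
```

Call:
arm_command --commands '[{"xyz":[0,0,0],"delta_rot":[0,0,0]},{"xyz":[0,0,0],"delta_rot":[0,0,0]},{"xyz":[0,0,0],"delta_rot":[0,0,0]},{"xyz":[0,0,0],"delta_rot":[0,0,0]},{"xyz":[-0.1,0,0],"delta_rot":[0,0,0]},{"xyz":[-0.25,0,0],"delta_rot":[0,0,0]},{"xyz":[-0.4,0,0],"delta_rot":[0,0,0]},{"xyz":[-0.5,0,0],"delta_rot":[0,0,0]},{"xyz":[-0.5,0,0],"delta_rot":[0,0,0]},{"xyz":[-0.5,0,0],"delta_rot":[0,0,0]}]' --hand 0

```text
t: 45.9
tool_pos: [0.5373, 0.1964, 0.2142]
eef_rot: [-129.2, 90.0, 47.8]
force: [-0.2, 0.6, -0.5]
gripper_width: 0.0428
```

```bash
python3 -c "
from h import *
t=tray();im,_=load('scene'); crop(im,115,295,130,420,2.7,'f1c')
for n in (0,10,20,30):
  a=np.radians(176.8-9*n); u,v=pix('scene',[.5365+.03*np.cos(a),.196+.03*np.sin(a),.056]); print(n,round((u-130+.5)*2.7),round((v-115+.5)*2.7))
move()"
```

```text
tray 0.4806 -0.3048 size 0.1673 0.1747 yaw -10.9
0 647 290
10 667 331
20 622 347
30 603 306
xyz [0.0, 0.0, 0.0] rot [0.0, 0.0, 0.0] pos [0.5366 0.1962 0.2131] rpy [  12.5   89.9 -170.6] q6 113.0 t 45.95
```

View pics/f1c.png

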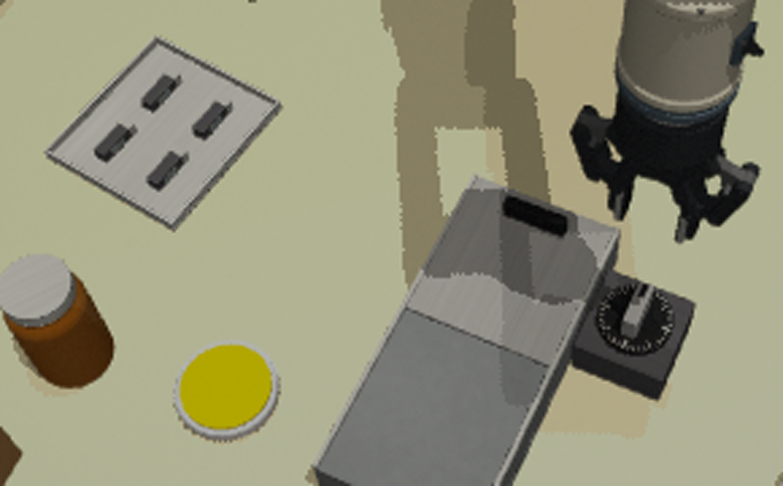

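The dial's stripe points at the index mark (bar at 640,308, parallel to the box), the cover is shut, and the four cells lie flat in the tray. I hand in.

```bash
python3 -c "
from rig import *
print(finish_job())"
```

```text
the job is handed in; nothing more can be done
None
```

The job is handed in at about 46 s on the robot's clock; `finish_job()` gives no verdict.

I turned the dial left to 8, right to 32 and left to 5, pausing at each. With it at 5 I slid the cover open, moved all four cells one by one from the pockets to the aluminium tray, and slid the cover shut. Last, I turned the dial right to 0 and withdrew the arm.

**Last checks:** in the final picture the four cells lie flat and apart in the tray, and the tray has not moved. The cover is shut and the dial stripe points to the index mark. The jar and the near culture dish (dish_a) look undisturbed. I did not look at the beaker or the other dish again, but the arm never worked near them.

**What went wrong:** on the first cell I went about 3 mm too low. The fingertips pressed on the pocket tray with about 35 N, and I backed off at once. That is close to the 40 N limit for the arm and gripper body, but the fingers were what touched. One tray measurement, taken with the arm partly in view, also disagreed (too long, about 7 mm off). I ignored it and used the clear-view value, and the later clear-view readings agreed with that.

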